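# Set out tea tubes on the counter's display rail

### The job

Set up the counter's tea display: fit all three wooden saddles to the rail with room for a tube in every one, each let down by its T-foot into the slot and given a quarter turn so that it locks with its groove square across the rail. Lay every tea tube from the tray centred in the groove of a saddle, with its window facing straight up (roll it along the tray to turn it); a saddle for which there is no tube stays empty. Leave the teapot, the frog figure and the glass cup alone.

Things in the scene. Friction and masses are not known exactly. Their poses are not given: they have to be found in the camera images.
- display: fixed display plinth: dark wood, 170 mm (its x) x 360 mm (its y), flat top 24 mm above the table, with an aluminium T-slot rail 70 mm wide let in flush along the middle, along its y. Origin at the centre of its underside, z up. Slot 24 mm wide along the whole length but 6 mm at each end; lips 6 mm thick; below them a channel 60 mm wide, 5 to 18 mm above the table.
- rail (a point): middle of the rail's slot, level with the rail's top (24 mm above the table), axes as the display's. A saddle's foot passes the slot only with the saddle's x along it; let fully down, its block stands on the rail and its origin is 16 mm below this level, with 2 mm play under the lips. Turned a quarter, either way, the foot lies across under the lips and the groove across the rail.
- tray: fixed low bamboo tray the tubes lie in, 220 mm (its x) by 420 mm (its y) outside, floor 5 mm above the table, rim 7 mm wide and 18 mm high (from the table). Origin at the centre of its underside.
- saddle_a: one of three alike saddles: beech block 60 (its x) x 36 mm (its y; flat upright sides) with a 90 degree V groove along x on top, on an 18 mm neck and a steel T-foot 50 (x) x 20 (y) mm. Origin at the centre of the foot's underside, z up. Heights above it: foot 0-8 mm, neck 8-16, block 16-37; axis of a tube in the groove 50. 0.15 kg. Starts standing on its foot.
- saddle_b: one of three alike saddles: beech block 60 (its x) x 36 mm (its y; flat upright sides) with a 90 degree V groove along x on top, on an 18 mm neck and a steel T-foot 50 (x) x 20 (y) mm. Origin at the centre of the foot's underside, z up. Heights above it: foot 0-8 mm, neck 8-16, block 16-37; axis of a tube in the groove 50. 0.15 kg. Starts standing on its foot.
- saddle_c: one of three alike saddles: beech block 60 (its x) x 36 mm (its y; flat upright sides) with a 90 degree V groove along x on top, on an 18 mm neck and a steel T-foot 50 (x) x 20 (y) mm. Origin at the centre of the foot's underside, z up. Heights above it: foot 0-8 mm, neck 8-16, block 16-37; axis of a tube in the groove 50. 0.15 kg. Starts standing on its foot.
- tube_a: one of four alike tea tubes (some absent): off-white paper, round, 40 mm diameter, 140 mm long, 0.12 kg, wood cap at its +x end. Origin mid-length on its axis; x along the tube; z out through the middle of its window, a dark strip 76 x 12 mm, flush, in a pale frame; a thin dark seam runs along the far side. It rolls when pushed from the side (20 mm per radian) and stops soon when let go.
- tube_b: one of four alike tea tubes (some absent): off-white paper, round, 40 mm diameter, 140 mm long, 0.12 kg, wood cap at its +x end. Origin mid-length on its axis; x along the tube; z out through the middle of its window, a dark strip 76 x 12 mm, flush, in a pale frame; a thin dark seam runs along the far side. It rolls when pushed from the side (20 mm per radian) and stops soon when let go.
- tube_c: one of four alike tea tubes (some absent): off-white paper, round, 40 mm diameter, 140 mm long, 0.12 kg, wood cap at its +x end. Origin mid-length on its axis; x along the tube; z out through the middle of its window, a dark strip 76 x 12 mm, flush, in a pale frame; a thin dark seam runs along the far side. It rolls when pushed from the side (20 mm per radian) and stops soon when let go.
- tube_d: one of four alike tea tubes (some absent): off-white paper, round, 40 mm diameter, 140 mm long, 0.12 kg, wood cap at its +x end. Origin mid-length on its axis; x along the tube; z out through the middle of its window, a dark strip 76 x 12 mm, flush, in a pale frame; a thin dark seam runs along the far side. It rolls when pushed from the side (20 mm per radian) and stops soon when let go.
- teapot: bystander, to be left alone: small red clay teapot, 92 mm across, 80 mm high with its knob, spout and handle along its y; origin at the centre of its underside
- tea_pet: bystander, to be left alone: dark clay frog figure, 75 mm across, 58 mm high; origin at the centre of its underside
- glass_cup: bystander, to be left alone: glass tea cup, 68 mm across, 60 mm high; origin at the centre of its underside
Mind the look-alikes: they are no part of the job. Leave any blue, green or turquoise look-alike of the saddle_c alone.

How it is judged:
By the outcome, as a careful person would: the job done as asked, in the order asked, and still so for the second after the job is handed in, with the robot touching nothing.
Of tube_a, tube_b, tube_c, tube_d only 2 to 3 are there at a start; the rules pass over those that are not, and their reading is None.
At some moment in a run one of saddle_a, saddle_b, saddle_c, tube_a, tube_b, tube_c, tube_d may be knocked a few centimetres aside while the robot is not near it.
It also fails if it takes over 210 s, if anything falls off the work surface, if the arm or the gripper's body presses on something with over 40 N, if the wrist force passes 120 N, or if a joint passes its speed limit or range.

### The arm

A 7-joint arm with a two-finger parallel gripper is mounted at the origin on the work surface. World frame = base frame: x ahead of the robot, y to its left, z up, the work surface at z = 0. Lengths are in m, angles in rad, forces in N, time in s.
With the tool pointing down it reaches from about 0.35 to 0.9 m from the base axis. Payload 8.1 kg.
Tool frame: the origin (TCP) lies midway between the tips of the shut fingers; the grasp point (between the pads) lies 19 mm behind it; z points along the fingers, y is the line along which they close (so a half turn about z gives the same grasp; the last joint's range is limited). The gripper opens to 92 mm and grips with 3 to 60 N. Pads are 19 mm wide; open, the fingers measure 130 mm over their backs; the gripper's body (75 mm by 190 mm) begins 47 mm behind the grasp point.
Start: joints at [-1.24, 0.434, 0.025, 1.573, -0.012, 1.134, -0.075], TCP at [0.263, 0.567, 0.227] pointing down, gripper open.
Joint ranges: [-2.62, 2.62], [-0.44, 2.09], [-1.27, 1.32], [0.08, 2.57], [-1.32, 4.46], [0.12, 2], [-2.74, 2.74]. Speed limits (rad/s): [2.22, 2.22, 3.01, 3.01, 3.14, 3.14, 3.14].

### API

Orientations are given as a rotation vector (axis times angle).
In Python, from cell import arm gives the robot as it stands.
- The arm moves only by the tool send_rows, never from a script. Its argument "increments" is a list of rows, each a list of 3 entries, a list of its own where there are three numbers: the finger opening in cm, from 0 to 9.18, then the shift along the tool's x, y, z in cm, then the turn, a rotation vector about the tool's x, y, z in rad. A call has 1 to 5 rows; each row shifts and turns the commanded pose from where the row before left it, along the tool's axes as they then stand; what a row does not reach is not made up. A row lasts 1/10 s, in which the tool goes at most 50 mm and 8.59 degrees, less where a joint would pass 70% of its speed; a pose out of reach is approached as far as the arm can. A call is refused whole if a number of a shift passes 5 or a number of a turn 0.15, either way. A call with a gripper value outside its range is refused whole. The fingers move at their own pace and stop on an object; "force" is the grip in N (left out, the last holds). Time passes only in rows, so rows that do not move let the fingers close. It gives the time, the measured TCP pose, the force, the opening and the grip force at its end, in the units of the state.
- arm.observe(): the state, without advancing time (a new reading comes with each control period).
- arm.get_image(name): name is "scene" or "top" or "wrist"; returns the picture (420x560x3 uint8, red, green, blue); there is no depth.
- arm.camera_params(name): a dict with "camera_matrix" (3x3 intrinsics, pixels), "R" (3x3) and "t" (3): a world point X has camera coordinates R X + t. Camera axes: x right, y down, z forward; pixel columns grow to the right and rows downward; lengths in m; the calibration is good to about 2 mm. A picture is of the moment at which its call begins: read the wrist's pose just before it. camera_params takes no time and is no camera call; for the wrist camera it gives the pose at the moment of the call.
- arm.sign_off(): hands the job in; it is judged then, once.
The state is a dict: "clock": time; "joints": joint angles; "dq": joint speeds; "joint_efforts": joint torques, N m; "position": TCP position; "ee_rot": TCP orientation; "force": force on the tool from outside, world axes, zero at the start; "ft_torque": the same for the moment, N m; "width": opening from 0.0 (shut) to 1.0 (fully open); "gripper_force": force on a finger pad.
Only numpy, scipy, OpenCV 4.12 (cv2) and the standard library are available. Lean on these libraries where they do the work, as an engineer would, in place of code of your own. Each camera call takes 0.05 s, during which the arm holds its last target. There are 200 camera calls.

## Working session

There is one attempt and no reset: what is moved stays moved. The work goes in short steps, Python scripts to look and compute and a tool call to move; the robot and the scene stay as the last step left them, time stands still between calls to the robot, and variables do not carry over. Pictures are saved under pics/ and viewed, at most 14 in all, crops included, and the job is handed in when it is done.

Besides the shell and the picture viewer there is one more tool, called after "Call:" as a command line: name --argument value ..., lists and objects as JSON in quotes. send_rows: Moves the arm, as the interface text tells. Its arguments: {"type":"object","properties":{"increments":{"type":"array"},"force":{"type":"number"}},"required":["increments"]}

```bash
mkdir -p pics; ls; python3 - <<'E'
from cell import arm
import cv2,numpy as np
s=arm.observe();print({k:np.round(v,3).tolist() for k,v in s.items()})
for n in("scene","top"):
    im=arm.get_image(n);cv2.imwrite(f"pics/{n}0.png",im[:,:,::-1])
    p=arm.camera_params(n);print(n,{k:np.round(p[k],4).tolist() for k in("camera_matrix","R","t")})
p=arm.camera_params("wrist");print({k:np.round(p[k],4).tolist() for k in("camera_matrix","R","t")})
E
```

```text
pics
{'clock': 0.0, 'joints': [-1.24, 0.435, 0.025, 1.574, -0.012, 1.134, -0.075], 'dq': [0.002, -0.001, 0.002, 0.001, -0.0, 0.001, 0.001], 'joint_efforts': [-0.0, -66.786, 0.984, -31.445, -0.061, 0.043, 0.0], 'position': [0.263, 0.567, 0.226], 'ee_rot': [-0.676, -3.068, 0.002], 'force': [0.006, 0.741, -0.45], 'ft_torque': [-0.008, 0.046, 0.009], 'gripper_force': 0.0, 'width': 0.997}
scene {'camera_matrix': [[425.0354, 0.0, 277.8762], [0.0, 425.0354, 209.3707], [0.0, 0.0, 1.0]], 'R': [[0.8887, 0.458, 0.0233], [0.3125, -0.5676, -0.7617], [-0.3356, 0.6842, -0.6475]], 't': [-0.4778, -0.0784, 1.3904]}
top {'camera_matrix': [[492.4278, 0.0, 279.5282], [0.0, 492.4278, 207.9875], [0.0, 0.0, 1.0]], 'R': [[-0.0134, -0.9998, -0.016], [-0.9982, 0.0143, -0.0591], [0.0593, 0.0152, -0.9981]], 't': [0.0602, 0.5103, 1.2151]}
{'camera_matrix': [[303.9945, 0.0, 283.0477], [0.0, 303.9945, 208.9657], [0.0, 0.0, 1.0]], 'R': [[0.4214, 0.9069, -0.0026], [0.8748, -0.4057, 0.265], [0.2392, -0.1139, -0.9643]], 't': [-0.625, -0.0331, 0.3913]}
```

View pics/top0.png

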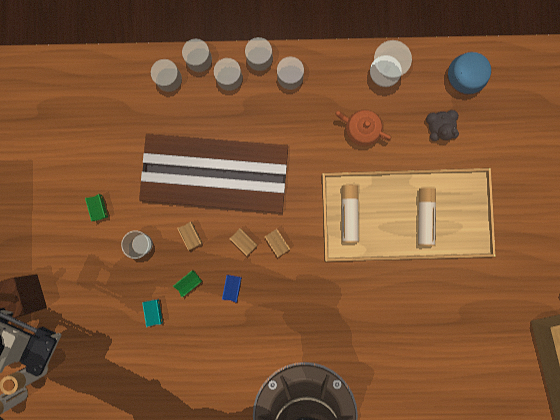

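View pics/scene0.png

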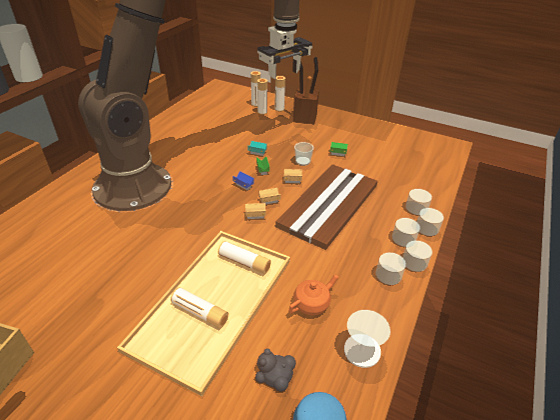

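Top view: beech saddles at (189,236), (243,242), (277,243). These fit the description; the blue, green and turquoise blocks at (232,288), (188,284), (96,208), (152,313) are look-alikes. The display is centred at about (214,174). The tray holds two tubes at (350,213) and (427,216).

```bash
cat > h.py <<'E'
from cell import arm
import cv2,numpy as np
from scipy.spatial.transform import Rotation as Ro
def px2w(p,uv,z):
    K,R,t=(np.array(p[k]) for k in("camera_matrix","R","t"))
    d=R.T@np.linalg.solve(K,[uv[0],uv[1],1.]); c=-R.T@t
    return c+d*(z-c[2])/d[2]
def w2px(p,X):
    K,R,t=(np.array(p[k]) for k in("camera_matrix","R","t"))
    q=K@(R@np.array(X)+t); return q[:2]/q[2]
def state():
    s=arm.observe(); R=Ro.from_rotvec(s["ee_rot"]).as_matrix()
    return s,np.array(s["position"]),R
def shot(n,f):
    p=arm.camera_params(n); im=arm.get_image(n)[:,:,::-1].copy(); cv2.imwrite(f"pics/{f}.png",im); return p,im
def goto(target,yaw):
    """tool-frame shift cm and turn to reach world target with tool down; yaw = world angle of tool y axis (mod pi)"""
    s,P,R=state()
    y=np.array([np.cos(yaw),np.sin(yaw),0]); 
    if y@R[:,1]<0:y=-y
    z=np.array([0,0,-1.]); Rt=np.c_[np.cross(y,z),y,z]
    rv=Ro.from_matrix(R.T@Rt).as_rotvec()
    print("t",round(float(s["clock"]),2),"shift cm now-axes",np.round(R.T@(np.array(target)-P)*100,2),"after-turn axes",np.round(Rt.T@(np.array(target)-P)*100,2),"turn",np.round(rv,3),"j",np.round(s["joints"],2))
E
python3 - <<'E'
from h import *
p=arm.camera_params("top"); im=cv2.imread("pics/top0.png")
D=np.array([px2w(p,u,.024) for u in[(147,135),(288,145),(284,213),(140,202)]]);print(D.round(3).tolist(),D.mean(0).round(3))
T=np.array([px2w(p,u,.018) for u in[(322,174),(491,169),(495,256),(327,261)]]);print(T.round(3).tolist(),T.mean(0).round(3))
for c in[(189,236),(243,242),(277,243)]:
    print("sad",px2w(p,c,.035).round(3))
for c in[((350,185),(350,244)),((428,188),(426,247))]:
    print("tube",[px2w(p,u,.03).round(3).tolist() for u in c])
s,P,R=state();w=arm.camera_params("wrist");print("cam in tool",(R.T@(-w["R"].T@w["t"]-P)).round(3),(np.array(w["R"])@R).round(3).tolist(),R.round(3).tolist())
a=cv2.resize(im[215:265,165:300],None,fx=5,fy=5,interpolation=cv2.INTER_CUBIC)
b=cv2.resize(im[175:260,325:460],None,fx=4,fy=4,interpolation=cv2.INTER_CUBIC)
o=np.zeros((590,675,3),np.uint8);o[:250]=a;o[250:590,:540]=b;cv2.imwrite("pics/crop0.png",o)
E
```

```text
[[0.699, 0.384, 0.024], [0.668, 0.03, 0.024], [0.498, 0.042, 0.024], [0.531, 0.401, 0.024]] [0.599 0.214 0.024]
[[0.595, -0.054, 0.018], [0.601, -0.475, 0.018], [0.385, -0.476, 0.018], [0.378, -0.063, 0.018]] [ 0.489 -0.267  0.018]
sad [0.444 0.276 0.035]
sad [0.428 0.144 0.035]
sad [0.424 0.06  0.035]
tube [[0.565, -0.122, 0.03], [0.419, -0.119, 0.03]]
tube [[0.554, -0.314, 0.03], [0.409, -0.304, 0.03]]
cam in tool [ 0.071  0.001 -0.158] [[-0.001, 1.0, 0.001], [-0.964, -0.001, -0.265], [-0.265, -0.001, 0.964]] [[-0.907, 0.42, -0.0], [0.42, 0.907, -0.001], [-0.0, -0.001, -1.0]]
```

View pics/crop0.png

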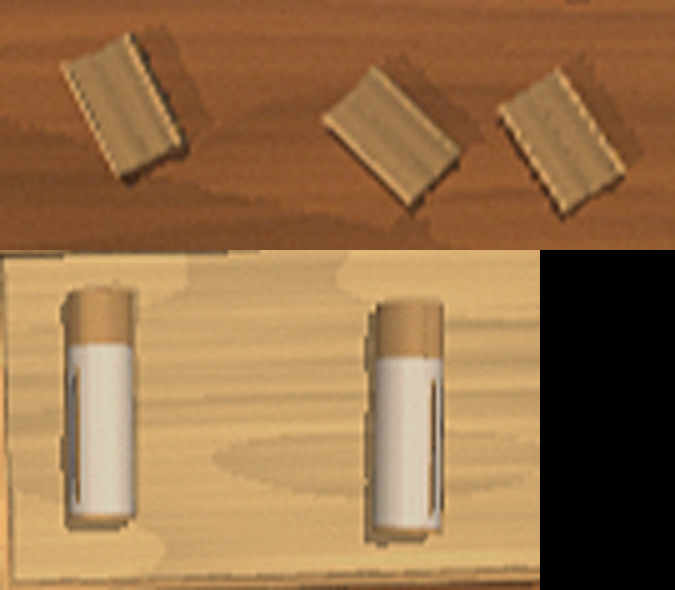

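```bash
python3 - <<'E'
from h import *
p=arm.camera_params("top")
for C in([(62,67),(128,35),(187,145),(122,180)],[(323,118),(375,68),(460,155),(410,208)],[(498,108),(558,70),(625,172),(566,215)]):
    W=np.array([px2w(p,(165+u/5,215+v/5),.037) for u,v in C]); l=(W[2]+W[3]-W[0]-W[1])/2; s=(W[1]+W[2]-W[0]-W[3])/2
    yaw=np.arctan2(l[1],l[0]);ya=yaw-np.pi/2
    print(W.mean(0).round(4),"len",np.linalg.norm(l).round(3),np.linalg.norm(s).round(3),"x yaw",np.degrees(yaw).round(1))
    goto([*W.mean(0)[:2],.14],ya)
E
```

```text
[0.4432 0.2736 0.037 ] len 0.062 0.036 x yaw -152.1
t 0.1 shift cm now-axes [-28.71 -18.98   8.63] after-turn axes [ -2.25 -34.36   8.6 ] turn [-0.001 -0.001 -0.921] j [-1.24  0.44  0.02  1.57 -0.01  1.13 -0.08]
[0.4266 0.1424 0.037 ] len 0.061 0.035 x yaw -136.4
t 0.1 shift cm now-axes [-32.71 -31.59   8.65] after-turn axes [ 17.42 -42.02   8.6 ] turn [-1.000e-03 -1.000e-03 -1.196e+00] j [-1.24  0.44  0.02  1.57 -0.01  1.13 -0.08]
[0.4235 0.0593 0.037 ] len 0.061 0.035 x yaw -147.8
t 0.1 shift cm now-axes [-35.93 -39.26   8.66] after-turn axes [ 13.4  -51.52   8.6 ] turn [-0.001 -0.001 -0.995] j [-1.24  0.44  0.02  1.57 -0.01  1.13 -0.08]
```

Call:
send_rows --increments '[[6,[-4.1,-2.7,0],[0,0,0]],[6,[-4.1,-2.7,0],[0,0,0]],[6,[-4.1,-2.7,0],[0,0,0]],[6,[-4.1,-2.7,0],[0,0,0]],[6,[-4.1,-2.7,0],[0,0,0]]]'

```text
clock: 0.6
position: [0.3926, 0.3565, 0.2265]
ee_rot: [-0.676, -3.068, 0.0]
force: [0.9, 0.7, 0.5]
width: 0.663
gripper_force: 0.0
```

Call:
send_rows --increments '[[6,[-4.1,-2.75,0],[0,0,0]],[6,[-4.1,-2.75,0],[0,0,0]],[6,[0,0,1.2],[0,0,-0.131]],[6,[0,0,1.2],[0,0,-0.131]],[6,[0,0,1.2],[0,0,-0.131]]]'

```text
clock: 1.1
position: [0.4433, 0.2735, 0.1902]
ee_rot: [-0.057, -3.141, 0.0]
force: [-0.1, 0.6, 0.2]
width: 0.653
gripper_force: 0.0
```

Call:
send_rows --increments '[[6,[0,0,1.2],[0,0,-0.131]],[6,[0,0,1.2],[0,0,-0.131]],[6,[0,0,1.2],[0,0,-0.131]],[6,[0,0,1.2],[0,0,-0.135]],[6,[0,0,0],[0,0,0]]]'

```text
clock: 1.6
position: [0.4422, 0.2732, 0.1412]
ee_rot: [0.76, -3.045, 0.002]
force: [0.8, -0.5, -0.0]
width: 0.653
gripper_force: 0.0
```

```bash
python3 - <<'E'
from h import *
p,im=shot("wrist","w1")
goto([.4432,.2736,.019],np.radians(-152.1-90))
s,P,R=state()
print(P.round(4),w2px(p,P).round(1),w2px(p,[.4432,.2736,.037]).round(1))
E
```

```text
t 1.65 shift cm now-axes [-7.00e-02 -1.00e-02  1.23e+01] after-turn axes [-4.00e-02 -1.00e-02  1.23e+01] turn [-0.    -0.002 -0.003] j [-0.62  0.36 -0.05  1.93  0.02  0.86  1.37]
[0.4428 0.2735 0.142 ] [282.4 256.3] [282.6 208.5]
```

View pics/w1.png

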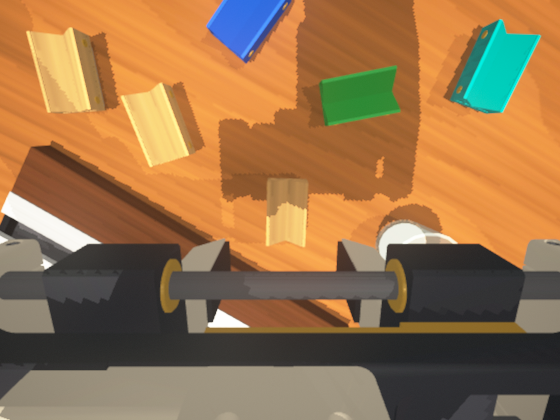

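The wrist view shows saddle 1 between the fingers at about (286,212), aligned. The glass at (400,240) is clear of the right finger.

Call:
send_rows --increments '[[6,[-0.2,0.2,3.5],[0,0,0]],[6,[0,0,3.5],[0,0,0]],[6,[0,0,3],[0,0,0]],[6,[0,0,2.3],[0,0,0]],[6,[0,0,0],[0,0,0]]]'

```text
clock: 2.15
position: [0.4428, 0.2758, 0.0178]
ee_rot: [0.751, -3.046, 0.003]
force: [-0.9, -0.5, 1.1]
width: 0.649
gripper_force: 0.0
```

Call:
send_rows --increments '[[2.5,[0,0,0],[0,0,0]],[2.5,[0,0,0],[0,0,0]],[2.5,[0,0,0],[0,0,0]],[2.5,[0,0,0],[0,0,0]],[2.5,[0,0,0],[0,0,0]]]' --force 25

```text
clock: 2.65
position: [0.4448, 0.2773, 0.021]
ee_rot: [-0.757, 3.047, 0.001]
force: [-1.0, -1.3, 7.9]
width: 0.392
gripper_force: 24.8
```

Call:
send_rows --increments '[[2.5,[0,0,0],[0,0,0]],[2.5,[0,0,0],[0,0,0]],[2.5,[0,0,-2],[0,0,0]],[2.5,[0,0,-3],[0,0,0]],[2.5,[0,0,-3],[0,0,0]]]'

```text
clock: 3.15
position: [0.4437, 0.2764, 0.1007]
ee_rot: [0.757, -3.048, 0.001]
force: [0.1, 0.4, -2.0]
width: 0.391
gripper_force: 24.8
```

```bash
python3 - <<'E'
from h import *
s,P,R=state();print(P.round(4),s["width"],s["gripper_force"],s["force"])
c=np.array([.599,.214]);a=np.radians(84.85);d=np.array([np.cos(a),np.sin(a)])
for k in(.1,0,-.1):
    t=c+k*d;print(t.round(4));goto([*t,.10],a+np.pi/2)
E
```

```text
[0.4437 0.2764 0.1007] 0.3911973868547344 24.828381836414337 [ 0.10216913  0.43082319 -2.02454808]
[0.608  0.3136]
t 3.15 shift cm now-axes [-16.26  -4.4    0.06] after-turn axes [ -5.18 -16.03   0.07] turn [ 0.    -0.001 -0.994] j [-0.62  0.42 -0.05  1.96  0.03  0.76  1.37]
[0.599 0.214]
t 3.15 shift cm now-axes [-10.81 -12.78   0.06] after-turn axes [  4.82 -16.03   0.07] turn [ 0.    -0.001 -0.994] j [-0.62  0.42 -0.05  1.96  0.03  0.76  1.37]
[0.59   0.1144]
t 3.15 shift cm now-axes [ -5.36 -21.16   0.07] after-turn axes [ 14.82 -16.03   0.07] turn [ 0.    -0.001 -0.994] j [-0.62  0.42 -0.05  1.96  0.03  0.76  1.37]
```

Call:
send_rows --increments '[[2.5,[-4.07,-1.1,0],[0,0,0]],[2.5,[-4.07,-1.1,0],[0,0,0]],[2.5,[-4.07,-1.1,0],[0,0,0]],[2.5,[-4.07,-1.1,0],[0,0,0]],[2.5,[0,0,0],[0,0,0.143]]]'

```text
clock: 3.65
position: [0.614, 0.3135, 0.0997]
ee_rot: [-0.532, 3.092, -0.0]
force: [-0.5, -1.0, -2.2]
width: 0.393
gripper_force: 24.8
```

Call:
send_rows --increments '[[2.5,[0,0,0],[0,0,0.143]],[2.5,[0,0,0],[0,0,0.143]],[2.5,[0,0,0],[0,0,0.143]],[2.5,[0,0,0],[0,0,0.143]],[2.5,[0,0,0],[0,0,0.143]]]'

```text
clock: 4.15
position: [0.6083, 0.314, 0.0999]
ee_rot: [-0.589, -3.086, -0.0]
force: [-0.2, 0.4, -0.4]
width: 0.392
gripper_force: 24.8
```

Call:
send_rows --increments '[[2.5,[0,0,0],[0,0,0.143]],[2.5,[0,0,0],[0,0,0.143]],[2.5,[0,0,0],[0,0,0.143]],[2.5,[0,0,0],[0,0,0.143]],[2.5,[0,0,0],[0,0,0.143]]]'

```text
clock: 4.65
position: [0.6082, 0.3142, 0.0999]
ee_rot: [-1.631, -2.684, -0.0]
force: [0.2, 0.5, -2.4]
width: 0.387
gripper_force: 24.8
```

Call:
send_rows --increments '[[2.5,[0,0,0],[0,0,0.143]],[2.5,[0,0,0],[0,0,0.143]],[2.5,[0,0,0],[0,0,0.143]],[2.5,[0,0,0],[0,0,0.143]],[2.5,[0,0,0],[0,0,0]]]'

```text
clock: 5.15
position: [0.6081, 0.3144, 0.0997]
ee_rot: [-2.318, -2.12, 0.0]
force: [0.7, -0.4, -1.1]
width: 0.389
gripper_force: 24.8
```

```bash
python3 - <<'E'
from h import *
p,im=shot("wrist","w2")
c=np.array([.599,.214]);a=np.radians(84.85);d=np.array([np.cos(a),np.sin(a)]);n=np.array([d[1],-d[0]])
goto([*(c+.1*d),.10],a+np.pi/2)
print([w2px(p,[*(c+k*d+m*n),.024]).round(0).tolist() for m in(-.012,.012) for k in (-.1,.0,.1,.17)])
E
```

```text
t 5.2 shift cm now-axes [-0.07 -0.02 -0.03] after-turn axes [-0.07 -0.02 -0.03] turn [-0.     0.     0.006] j [-0.88  0.69  0.54  1.58 -0.41  0.98 -0.3 ]
[[270.0, 414.0], [269.0, 326.0], [268.0, 219.0], [266.0, 130.0], [295.0, 414.0], [296.0, 326.0], [297.0, 219.0], [299.0, 130.0]]
```

View pics/w2.png

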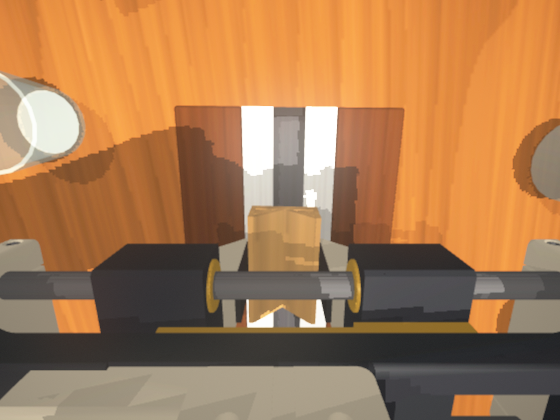

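```bash
python3 - <<'E'
from h import *
im=cv2.imread("pics/w2.png");g=im.mean(2)
for r in range(125,201,15): print(r,g[r,232:348:2].astype(int).tolist())
for r in (212,225,240): print(r,im[r,240:330:2,0].tolist())
E
```

```text
125 [130, 133, 134, 133, 124, 249, 254, 254, 255, 255, 255, 255, 255, 255, 255, 255, 255, 255, 255, 255, 253, 150, 151, 151, 157, 165, 164, 164, 164, 167, 165, 164, 164, 165, 127, 128, 137, 255, 255, 255, 255, 255, 255, 255, 255, 255, 255, 255, 255, 255, 255, 255, 250, 127, 133, 131, 135, 138]
140 [131, 133, 135, 135, 132, 240, 254, 255, 254, 255, 255, 255, 255, 255, 255, 255, 255, 255, 255, 255, 253, 153, 153, 153, 162, 167, 166, 166, 165, 167, 164, 165, 164, 152, 130, 130, 203, 255, 255, 255, 255, 255, 255, 255, 255, 255, 255, 255, 255, 255, 255, 255, 142, 135, 133, 133, 135, 138]
155 [129, 131, 133, 133, 131, 204, 254, 254, 254, 255, 255, 255, 255, 255, 254, 255, 255, 255, 255, 254, 253, 150, 151, 151, 161, 165, 163, 163, 163, 165, 163, 161, 147, 128, 129, 128, 232, 255, 255, 255, 255, 255, 255, 255, 255, 255, 255, 255, 255, 255, 255, 253, 124, 133, 131, 129, 133, 135]
170 [97, 99, 101, 102, 102, 109, 237, 249, 254, 254, 254, 255, 254, 254, 254, 251, 218, 219, 220, 216, 199, 112, 113, 113, 121, 122, 122, 122, 121, 122, 121, 120, 121, 122, 122, 121, 247, 255, 255, 255, 255, 255, 25
[... 539 characters left out ...]
, 249, 255, 254, 254, 250, 210, 206, 209, 209, 203, 208, 209, 210, 168, 89, 88, 87, 85, 90, 88, 85]
212 [56, 56, 150, 198, 188, 88, 90, 88, 88, 88, 89, 91, 89, 90, 93, 94, 97, 99, 99, 100, 101, 98, 101, 97, 96, 98, 97, 98, 95, 92, 92, 92, 92, 93, 95, 93, 93, 93, 93, 109, 163, 160, 160, 165, 165]
225 [49, 52, 117, 194, 104, 102, 101, 89, 86, 84, 88, 89, 90, 92, 94, 94, 98, 97, 94, 94, 95, 94, 95, 91, 91, 93, 97, 98, 100, 101, 104, 102, 101, 101, 100, 101, 100, 98, 103, 106, 126, 158, 159, 161, 161]
240 [114, 133, 133, 137, 96, 84, 82, 79, 77, 77, 78, 80, 82, 80, 83, 85, 86, 84, 85, 84, 84, 85, 94, 95, 93, 90, 93, 96, 96, 98, 101, 100, 97, 97, 97, 98, 97, 94, 103, 103, 124, 137, 143, 148, 152]
```

```bash
cat >> h.py <<'E'
def lat(p,uv,z):
    s,P,R=state(); return ((px2w(p,uv,z)-P)@R*1000).round(1)[:2]
E
python3 - <<'E'
from h import *
p=arm.camera_params("wrist")
for r,l,q in((125,242,338),(140,242.2,336),(185,244,333),(200,244.2,332.5)): print(r,lat(p,((l+q)/2,r),.024))
for r,l,q in((125,273.5,304.5),(200,273.5,303.2)): print("slot",r,lat(p,((l+q)/2,r),.024))
print("end",lat(p,(289,107),.024));
for z in(.115,.118):print("block",lat(p,(284.3,212),z),lat(p,(249.5,207),z),lat(p,(319,207),z))
E
```

```text
125 [72.4  5.6]
140 [61.5  5. ]
185 [27.2  4.7]
200 [15.1  4.6]
slot 125 [72.4  4.9]
slot 200 [15.1  4.6]
end [85.1  4.8]
block [31.3  1.1] [ 33.8 -15.9] [33.8 18. ]
block [32.2  1.1] [ 34.7 -15.5] [34.6 17.6]
```

Call:
send_rows --increments '[[2.5,[0,0.34,1.5],[0,0,0.006]],[2.5,[0,0,2],[0,0,0]],[2.5,[0,0,1.5],[0,0,0]],[2.5,[0,0,0],[0,0,0]],[2.5,[0,0,0.5],[0,0,0]]]'

```text
clock: 5.7
position: [0.6124, 0.3137, 0.0448]
ee_rot: [2.322, 2.116, 0.001]
force: [-0.3, -0.2, -1.6]
width: 0.393
gripper_force: 24.8
```

Call:
send_rows --increments '[[2.5,[0,0,0.3],[0,0,0]],[2.5,[0,0,0.3],[0,0,0]],[2.5,[0,0,0],[0,0,0]]]'

```text
clock: 6.0
position: [0.6119, 0.3139, 0.0387]
ee_rot: [-2.322, -2.116, -0.0]
force: [-0.4, 0.7, -0.3]
width: 0.394
gripper_force: 24.8
```

Call:
send_rows --increments '[[2.5,[0,0,0.3],[0,0,0]],[2.5,[0,0,0.3],[0,0,0]],[2.5,[0,0,0.2],[0,0,0]],[2.5,[0,0,0.1],[0,0,0]],[2.5,[0,0,0],[0,0,0]]]'

```text
clock: 6.5
position: [0.6119, 0.3137, 0.0296]
ee_rot: [-2.322, -2.116, 0.0]
force: [0.4, 0.6, -0.7]
width: 0.392
gripper_force: 24.8
```

Call:
send_rows --increments '[[2.5,[0,0,0.1],[0,0,0]],[2.5,[0,0,0],[0,0,0]]]'

```text
clock: 6.7
position: [0.6121, 0.3139, 0.0291]
ee_rot: [-2.322, -2.116, -0.001]
force: [-0.9, -0.4, 2.4]
width: 0.39
gripper_force: 24.8
```

Call:
send_rows --increments '[[2.5,[0,0,0.08],[0,0,0]],[2.5,[0,0,0],[0,0,0]]]'

```text
clock: 6.9
position: [0.6121, 0.3139, 0.0291]
ee_rot: [-2.322, -2.115, -0.001]
force: [-3.4, -1.7, 10.2]
width: 0.389
gripper_force: 24.8
```

Call:
send_rows --increments '[[2.5,[0,0,-0.12],[0,0,0]],[2.5,[0,0,0],[0,0,-0.143]],[2.5,[0,0,0],[0,0,-0.143]],[2.5,[0,0,0],[0,0,-0.143]],[2.5,[0,0,0],[0,0,-0.143]]]'

```text
clock: 7.4
position: [0.612, 0.314, 0.0292]
ee_rot: [1.623, 2.69, 0.001]
force: [0.2, -0.5, -1.2]
width: 0.39
gripper_force: 24.8
```

Call:
send_rows --increments '[[2.5,[0,0,0],[0,0,-0.143]],[2.5,[0,0,0],[0,0,-0.143]],[2.5,[0,0,0],[0,0,-0.143]],[2.5,[0,0,0],[0,0,0]]]'

```text
clock: 7.8
position: [0.6122, 0.3135, 0.0292]
ee_rot: [1.019, 2.971, 0.001]
force: [0.3, -0.5, 0.3]
width: 0.393
gripper_force: 24.8
```

Call:
send_rows --increments '[[2.5,[0,0,0],[0,0,-0.143]],[2.5,[0,0,0],[0,0,-0.143]],[2.5,[0,0,0],[0,0,-0.143]],[2.5,[0,0,0],[0,0,-0.141]],[2.5,[0,0,0],[0,0,0]]]'

```text
clock: 8.3
position: [0.6123, 0.3135, 0.0292]
ee_rot: [0.149, 3.138, 0.0]
force: [0.1, 0.3, -0.0]
width: 0.389
gripper_force: 24.8
```

```bash
python3 - <<'E'
from h import *
p,im=shot("wrist","w3")
s,P,R=state();print(P.round(4),s["force"].round(1) if hasattr(s["force"],'round') else s["force"])
goto(P,np.radians(84.85))
E
```

```text
[0.6123 0.3136 0.0292] [-0.1 -0.8  0.1]
t 8.35 shift cm now-axes [0. 0. 0.] after-turn axes [0. 0. 0.] turn [ 0.     0.    -0.009] j [-0.6   0.73  0.08  1.59 -0.07  0.83  0.98]
```

View pics/w3.png

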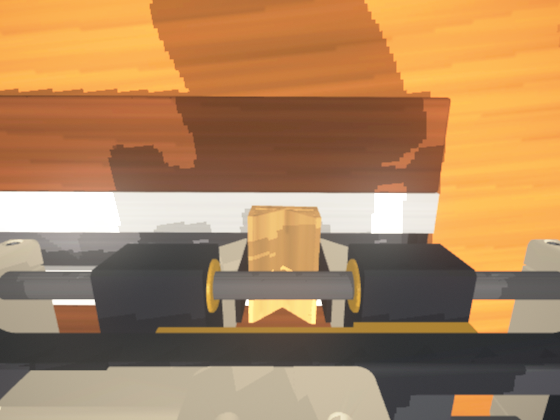

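Saddle 1 sits square across the rail at about (284,260). Next I release it and go to saddle 2.

Call:
send_rows --increments '[[5.5,[0,0,0],[0,0,0]],[5.5,[0,0,0],[0,0,0]],[5.5,[0,0,0],[0,0,0]],[5.5,[0,0,-3],[0,0,0]],[5.5,[0,0,-4],[0,0,0]]]'

```text
clock: 8.85
position: [0.6102, 0.3131, 0.0976]
ee_rot: [-0.147, -3.134, 0.004]
force: [0.1, 0.3, 0.0]
width: 0.597
gripper_force: 0.0
```

Call:
send_rows --increments '[[5.5,[0,0,-4],[0,0,0]],[5.5,[0,0,0],[0,0,0]]]'

```text
clock: 9.05
position: [0.6151, 0.3156, 0.1456]
ee_rot: [0.148, 3.13, 0.009]
force: [-0.4, 0.6, -0.3]
width: 0.598
gripper_force: 0.0
```

```bash
python3 - <<'E'
from h import *
shot("top","t1")
goto([.4266,.1424,.14],np.radians(-136.4-90))
goto([.4235,.0593,.14],np.radians(-147.8-90))
E
```

```text
t 9.1 shift cm now-axes [ 17.01 -18.94   0.11] after-turn axes [25.45  0.41  0.26] turn [ 0.001  0.006 -0.855] j [-0.61  0.6   0.09  1.51 -0.06  1.03  0.98]
t 9.1 shift cm now-axes [ 16.54 -27.24   0.08] after-turn axes [ 29.72 -11.49   0.26] turn [ 0.002  0.006 -0.656] j [-0.61  0.6   0.09  1.51 -0.06  1.03  0.98]
```

Call:
send_rows --increments '[[5.5,[3.4,-3.55,0],[0,0,0]],[5.5,[3.4,-3.55,0],[0,0,0]],[5.5,[3.4,-3.55,0],[0,0,0]],[5.5,[3.4,-3.55,0],[0,0,0]],[5.5,[3.4,-3.55,0],[0,0,0.143]]]'

```text
clock: 9.6
position: [0.4239, 0.1513, 0.1382]
ee_rot: [-0.372, -3.118, 0.001]
force: [1.3, -0.8, 1.0]
width: 0.594
gripper_force: 0.0
```

Call:
send_rows --increments '[[5.5,[0,0,0],[0,0,0.143]],[5.5,[0,0,0],[0,0,0.143]],[5.5,[0,0,0],[0,0,0.143]],[5.5,[0,0,0],[0,0,0.143]],[5.5,[0,0,0],[0,0,0.143]]]'

```text
clock: 10.1
position: [0.4255, 0.1526, 0.1383]
ee_rot: [-1.447, -2.787, 0.002]
force: [-0.6, 0.4, -0.6]
width: 0.599
gripper_force: 0.0
```

Call:
send_rows --increments '[[5.5,[0,0,0],[0,0,0.143]],[5.5,[0,0,0],[0,0,0.143]],[5.5,[0,0,0],[0,0,0.143]],[5.5,[0,0,0],[0,0,0.143]],[5.5,[0,0,0],[0,0,0.143]]]'

```text
clock: 10.6
position: [0.4255, 0.1526, 0.1383]
ee_rot: [-2.332, -2.105, 0.002]
force: [-0.4, 0.4, -0.1]
width: 0.597
gripper_force: 0.0
```

Call:
send_rows --increments '[[5.5,[0,0,0],[0,0,0.143]],[5.5,[0,0,0],[0,0,0.143]],[5.5,[0,0,0],[0,0,0.143]],[5.5,[0,0,0],[0,0,0.143]],[5.5,[0,0,0],[0,0,0.143]]]'

```text
clock: 11.1
position: [0.4255, 0.1526, 0.1384]
ee_rot: [2.921, 1.156, -0.002]
force: [0.7, 0.3, -0.4]
width: 0.597
gripper_force: 0.0
```

```bash
python3 - <<'E'
from h import *
goto([.4266,.1424,.14],np.radians(-136.4-90))
p,im=shot("wrist","w4");s,P,R=state()
q=w2px(p,[.4266,.1424,.037]);print(q.round(1))
cv2.imwrite("pics/w4c.png",cv2.resize(im[100:300,160:410],None,fx=2.4,fy=2.4))
# saddle mask by hue
h=cv2.cvtColor(im,cv2.COLOR_BGR2HSV);r,c=230,285
a=im[80:245,170:400];print(P.round(3))
E
```

```text
t 11.1 shift cm now-axes [-0.62  0.82 -0.16] after-turn axes [-0.63  0.81 -0.16] turn [-0.     0.001 -0.007] j [-0.93  0.29  0.59  2.12 -0.22  0.79 -1.03]
[292.6 216.3]
[0.426 0.153 0.138]
```

View pics/w4.png

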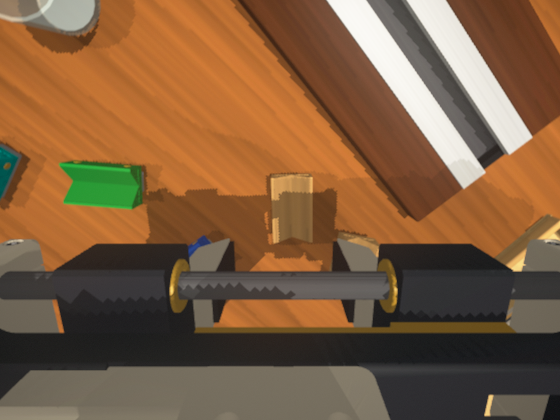

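Call:
send_rows --increments '[[5.5,[-0.2,0.8,3],[0,0,-0.03]],[5.5,[0,0,3],[0,0,0]],[5.5,[0,0,3],[0,0,0]],[5.5,[0,0,2.9],[0,0,0]],[5.5,[0,0,0],[0,0,0]]]'

```text
clock: 11.65
position: [0.4277, 0.1444, 0.0172]
ee_rot: [2.898, 1.212, -0.01]
force: [-0.3, 0.1, -0.1]
width: 0.599
gripper_force: 0.0
```

```bash
python3 - <<'E'
from h import *
p,im=shot("wrist","w5");s,P,R=state();print(P.round(4),s["force"])
for x in(-.03,.03):print(w2px(p,P+R@[x,0,-.018]).round(1))
E
```

```text
[0.4287 0.1447 0.0189] [-0.15707679 -0.41726617  0.85597666]
[284.7 324.2]
[284.9 215.6]
```

View pics/w5.png

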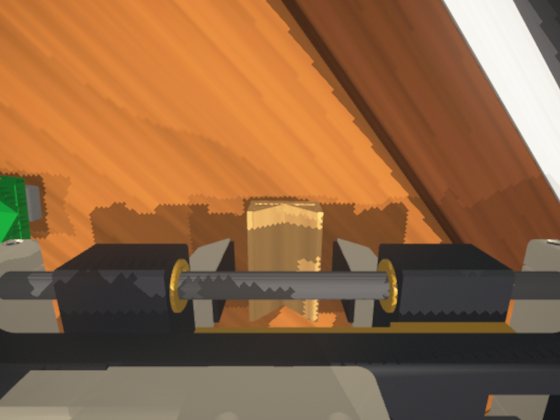

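Call:
send_rows --increments '[[5.5,[0.2,0,0],[0,0,0]],[2.5,[0,0,0],[0,0,0]],[2.5,[0,0,0],[0,0,0]],[2.5,[0,0,0],[0,0,0]],[2.5,[0,0,0],[0,0,0]]]'

```text
clock: 12.2
position: [0.4321, 0.1475, 0.0209]
ee_rot: [-2.899, -1.21, -0.002]
force: [-1.3, -0.6, 8.8]
width: 0.391
gripper_force: 25.0
```

Call:
send_rows --increments '[[2.5,[0,0,0],[0,0,0]],[2.5,[0,0,-2],[0,0,0]],[2.5,[0,0,-3],[0,0,0]],[2.5,[0,0,-3],[0,0,0]],[2.5,[0,0,0],[0,0,0]]]'

```text
clock: 12.7
position: [0.4336, 0.1478, 0.1032]
ee_rot: [-2.898, -1.21, -0.009]
force: [-0.3, 0.4, -1.7]
width: 0.387
gripper_force: 25.0
```

```bash
python3 - <<'E'
from h import *
s,P,R=state();print(P.round(4))
goto([.603,.2143,.10],np.radians(174.85))
E
```

```text
[0.4336 0.1478 0.1032]
t 12.7 shift cm now-axes [16.64  7.37  0.41] after-turn axes [ 8.14 16.28  0.32] turn [ 0.003 -0.005 -0.69 ] j [-0.88  0.35  0.56  2.15 -0.29  0.7  -0.91]
```

Call:
send_rows --increments '[[2.5,[4.16,1.84,0],[0,0,0]],[2.5,[4.16,1.84,0],[0,0,0]],[2.5,[4.16,1.84,0],[0,0,0]],[2.5,[4.16,1.84,0],[0,0,0]],[2.5,[0,0,0],[0,0,-0.138]]]'

```text
clock: 13.2
position: [0.6054, 0.2162, 0.0984]
ee_rot: [2.806, 1.41, 0.004]
force: [-1.4, -0.6, -1.4]
width: 0.39
gripper_force: 25.0
```

Call:
send_rows --increments '[[2.5,[0,0,0],[0,0,-0.138]],[2.5,[0,0,0],[0,0,-0.138]],[2.5,[0,0,0],[0,0,-0.138]],[2.5,[0,0,0],[0,0,-0.138]],[2.5,[0,0,0],[0,0,0]]]'

```text
clock: 13.7
position: [0.6005, 0.2134, 0.0992]
ee_rot: [-2.316, -2.121, 0.001]
force: [0.8, 0.8, -1.8]
width: 0.39
gripper_force: 25.0
```

```bash
cat >> h.py <<'E'
def slot(im,p,rows):
    """slot and block centre, tool y mm"""
    for r in rows:
        g=cv2.GaussianBlur(im,(3,3),0)[r].astype(float).mean(1); d=np.diff(g)
        l=np.argmin(d[255:290])+255.5; q=np.argmax(d[290:325])+290.5
        print("slot",r,l,q,lat(p,((l+q)/2,r),.024))
E
python3 - <<'E'
from h import *
goto([.603,.2143,.10],np.radians(174.85))
p,im=shot("wrist","w6")
slot(im,p,(110,130,150,170,190))
for r in(212,222):print(im[r,244:326:2,0].tolist())
E
```

```text
t 13.7 shift cm now-axes [ 0.12  0.24 -0.08] after-turn axes [ 0.12  0.24 -0.08] turn [-0.001 -0.     0.002] j [-0.64  0.59  0.33  1.7  -0.23  0.89 -0.31]
slot 110 270.5 302.5 [82.9  2.5]
slot 130 270.5 301.5 [68.7  2.2]
slot 150 270.5 300.5 [54.1  2. ]
slot 170 270.5 300.5 [38.9  2. ]
slot 190 270.5 300.5 [23.2  2.1]
[199, 200, 196, 95, 86, 88, 94, 96, 96, 97, 97, 96, 96, 100, 100, 97, 94, 95, 96, 99, 105, 101, 97, 96, 99, 104, 104, 102, 101, 102, 103, 102, 104, 102, 97, 93, 101, 167, 165, 165, 165]
[196, 178, 104, 105, 98, 94, 93, 94, 93, 94, 93, 94, 95, 95, 92, 93, 91, 92, 93, 95, 101, 102, 102, 102, 101, 104, 101, 103, 100, 101, 101, 103, 103, 101, 101, 100, 107, 108, 141, 163, 162]
```

Call:
send_rows --increments '[[2.5,[0.1,0.19,1.5],[0,0,0.003]],[2.5,[0,0,2],[0,0,0]],[2.5,[0,0,1.9],[0,0,0]],[2.5,[0,0,0.3],[0,0,0]],[2.5,[0,0,0.3],[0,0,0]]]'

```text
clock: 14.25
position: [0.6026, 0.2143, 0.0391]
ee_rot: [-2.324, -2.114, 0.002]
force: [-0.8, 0.7, -1.0]
width: 0.388
gripper_force: 25.0
```

Call:
send_rows --increments '[[2.5,[0,0,0.3],[0,0,0]],[2.5,[0,0,0.3],[0,0,0]],[2.5,[0,0,0],[0,0,0]]]'

```text
clock: 14.55
position: [0.6031, 0.2145, 0.0343]
ee_rot: [2.323, 2.115, 0.001]
force: [0.3, 0.9, -2.0]
width: 0.393
gripper_force: 25.0
```

Call:
send_rows --increments '[[2.5,[0,0,0.3],[0,0,0]],[2.5,[0,0,0.15],[0,0,0]],[2.5,[0,0,0.1],[0,0,0]],[2.5,[0,0,0],[0,0,0]]]'

```text
clock: 14.95
position: [0.603, 0.2144, 0.0291]
ee_rot: [-2.322, -2.115, -0.0]
force: [-1.6, -0.7, 4.4]
width: 0.388
gripper_force: 25.0
```

Seated. Now the quarter turn.

Call:
send_rows --increments '[[2.5,[0,0,-0.08],[0,0,0]],[2.5,[0,0,0],[0,0,-0.143]],[2.5,[0,0,0],[0,0,-0.143]],[2.5,[0,0,0],[0,0,-0.143]],[2.5,[0,0,0],[0,0,-0.143]]]'

```text
clock: 15.45
position: [0.6031, 0.2144, 0.0294]
ee_rot: [1.623, 2.69, 0.0]
force: [-0.3, -0.5, -1.4]
width: 0.392
gripper_force: 25.0
```

Call:
send_rows --increments '[[2.5,[0,0,0],[0,0,-0.143]],[2.5,[0,0,0],[0,0,-0.143]],[2.5,[0,0,0],[0,0,-0.143]],[2.5,[0,0,0],[0,0,0]]]'

```text
clock: 15.85
position: [0.6025, 0.214, 0.0291]
ee_rot: [-1.019, -2.971, 0.001]
force: [-2.0, -0.6, -1.7]
width: 0.388
gripper_force: 25.0
```

Call:
send_rows --increments '[[2.5,[0,0,0],[0,0,-0.143]],[2.5,[0,0,0],[0,0,-0.143]],[2.5,[0,0,0],[0,0,-0.143]],[2.5,[0,0,0],[0,0,-0.141]],[2.5,[0,0,0],[0,0,0]]]'

```text
clock: 16.35
position: [0.602, 0.2132, 0.0291]
ee_rot: [-0.147, -3.136, 0.002]
force: [-3.7, -1.9, 1.4]
width: 0.393
gripper_force: 25.0
```

Call:
send_rows --increments '[[5.5,[0,0,0],[0,0,0]],[5.5,[0,0,0],[0,0,0]],[5.5,[0,0,0],[0,0,0]],[5.5,[0,0,-3],[0,0,0]],[5.5,[0,0,-4],[0,0,0]]]'

```text
clock: 16.85
position: [0.6017, 0.2141, 0.0983]
ee_rot: [-0.147, -3.135, 0.003]
force: [0.8, 0.1, 0.2]
width: 0.591
gripper_force: 0.0
```

Call:
send_rows --increments '[[5.5,[0,0,-4],[0,0,0]],[5.5,[0,0,0],[0,0,0]]]'

```text
clock: 17.05
position: [0.6066, 0.2163, 0.1457]
ee_rot: [0.147, 3.129, 0.007]
force: [0.8, 0.1, -0.1]
width: 0.6
gripper_force: 0.0
```

```bash
python3 - <<'E'
from h import *
goto([.4235,.0593,.14],np.radians(-147.8-90))
E
```

```text
t 17.05 shift cm now-axes [ 16.75 -17.35   0.33] after-turn axes [23.86 -3.53  0.57] turn [ 0.002  0.011 -0.656] j [-0.33  0.54 -0.14  1.62  0.09  0.98  0.97]
```

Call:
send_rows --increments '[[5.5,[3.35,-3.47,0],[0,0,0]],[5.5,[3.35,-3.47,0],[0,0,0]],[5.5,[3.35,-3.47,0],[0,0,0]],[5.5,[3.35,-3.47,0],[0,0,0]],[5.5,[3.35,-3.47,0],[0,0,0]]]'

```text
clock: 17.55
position: [0.4188, 0.0562, 0.1393]
ee_rot: [0.147, 3.137, 0.0]
force: [0.1, -0.3, 0.8]
width: 0.598
gripper_force: 0.0
```

Call:
send_rows --increments '[[5.5,[0,0,0.1],[0,0,-0.131]],[5.5,[0,0,0],[0,0,-0.131]],[5.5,[0,0,0],[0,0,-0.131]],[5.5,[0,0,0],[0,0,-0.131]],[5.5,[0,0,0],[0,0,-0.131]]]'

```text
clock: 18.05
position: [0.4204, 0.0574, 0.1385]
ee_rot: [-0.878, 3.016, 0.0]
force: [0.9, 0.2, -0.0]
width: 0.603
gripper_force: 0.0
```

```bash
python3 - <<'E'
from h import *
p,im=shot("wrist","w7");s,P,R=state()
goto([.4235,.0593,.14],np.radians(-147.8-90))
print(P.round(3),w2px(p,[.4235,.0593,.037]).round(1))
E
```

```text
t 18.1 shift cm now-axes [-0.37  0.   -0.15] after-turn axes [-0.36  0.01 -0.16] turn [-0.     0.001  0.012] j [-0.02  0.24 -0.29  2.13  0.1   0.78  1.78]
[0.42  0.057 0.138] [282.7 211.7]
```

View pics/w7.png

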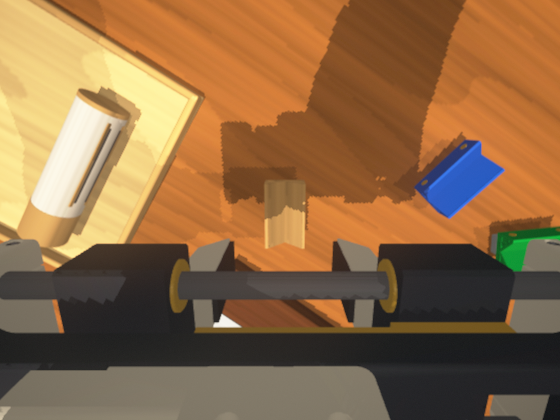

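Saddle 3 is centred at (285,213) between the fingers and aligned. The near tube in the tray shows its window on the +y flank.

Call:
send_rows --increments '[[5.5,[-0.4,0.15,3],[0,0,0.008]],[5.5,[0,0,3],[0,0,0]],[5.5,[0,0,3],[0,0,0]],[5.5,[0,0,2.9],[0,0,0]],[5.5,[0,0,0],[0,0,0]]]'

```text
clock: 18.6
position: [0.4208, 0.0603, 0.017]
ee_rot: [0.854, -3.018, -0.001]
force: [-0.8, -0.5, 0.1]
width: 0.601
gripper_force: 0.0
```

Call:
send_rows --increments '[[2.5,[0,0,0],[0,0,0]],[2.5,[0,0,0],[0,0,0]],[2.5,[0,0,0],[0,0,0]],[2.5,[0,0,0],[0,0,0]],[2.5,[0,0,0],[0,0,0]]]'

```text
clock: 19.1
position: [0.4238, 0.0608, 0.0207]
ee_rot: [-0.858, 3.02, -0.0]
force: [-1.5, 1.5, 8.1]
width: 0.393
gripper_force: 25.0
```

Call:
send_rows --increments '[[2.5,[0,0,0],[0,0,0]],[2.5,[0,0,-2],[0,0,0]],[2.5,[0,0,-3],[0,0,0]],[2.5,[0,0,-3],[0,0,0]],[2.5,[0,0,0],[0,0,0]]]'

```text
clock: 19.6
position: [0.425, 0.0611, 0.1031]
ee_rot: [-0.857, 3.016, -0.001]
force: [0.6, 0.8, -1.8]
width: 0.39
gripper_force: 25.0
```

```bash
python3 - <<'E'
from h import *
s,P,R=state();print(P.round(4))
p,im=shot("wrist","w8");print(im[190:225:2,284,0].tolist(),im[300:332:2,284,0].tolist(),cv2.imread("pics/w3.png")[190:225:2,284,0].tolist(),cv2.imread("pics/w6.png")[190:225:2,284,0].tolist())
c=np.array([.603,.2143]);a=np.radians(84.85);d=np.array([np.cos(a),np.sin(a)])
goto([*(c-.1*d),.10],a+np.pi/2)
E
```

```text
[0.425  0.0611 0.1031]
[34, 35, 35, 34, 36, 34, 37, 35, 34, 52, 62, 58, 59, 59, 60, 60, 60, 60] [91, 96, 94, 94, 90, 34, 28, 30, 30, 39, 45, 42, 45, 45, 38, 36] [60, 149, 229, 229, 229, 230, 227, 226, 156, 105, 113, 113, 113, 111, 112, 112, 112, 112] [104, 103, 102, 101, 101, 98, 97, 96, 95, 92, 93, 105, 105, 104, 104, 102, 101, 101]
t 19.65 shift cm now-axes [-17.28  -4.33   0.23] after-turn axes [ -6.9  -16.43   0.14] turn [-0.004  0.003 -0.928] j [-0.03  0.3  -0.28  2.17  0.13  0.68  1.72]
```

Call:
send_rows --increments '[[2.5,[-4.32,-1.08,0],[0,0,0]],[2.5,[-4.32,-1.08,0],[0,0,0]],[2.5,[-4.32,-1.08,0],[0,0,0]],[2.5,[-4.32,-1.08,0],[0,0,0]],[2.5,[0,0,0],[0,0,0.143]]]'

```text
clock: 20.15
position: [0.5971, 0.1166, 0.098]
ee_rot: [-0.64, 3.073, 0.002]
force: [-1.3, -0.4, -2.0]
width: 0.393
gripper_force: 25.0
```

Call:
send_rows --increments '[[2.5,[0,0,0],[0,0,0.143]],[2.5,[0,0,0],[0,0,0.143]],[2.5,[0,0,0],[0,0,0.143]],[2.5,[0,0,0],[0,0,0.143]],[2.5,[0,0,0],[0,0,0.143]]]'

```text
clock: 20.65
position: [0.5916, 0.1144, 0.098]
ee_rot: [-0.485, -3.102, 0.002]
force: [-0.1, -0.5, -2.0]
width: 0.39
gripper_force: 25.0
```

Call:
send_rows --increments '[[2.5,[0,0,0],[0,0,0.143]],[2.5,[0,0,0],[0,0,0.143]],[2.5,[0,0,0],[0,0,0.143]],[2.5,[0,0,0],[0,0,0.143]],[2.5,[0,0,0],[0,0,0.143]]]'

```text
clock: 21.15
position: [0.5916, 0.1144, 0.0981]
ee_rot: [-1.54, -2.737, 0.003]
force: [0.6, -0.7, -2.1]
width: 0.39
gripper_force: 25.0
```

Call:
send_rows --increments '[[2.5,[0,0,0],[0,0,0.143]],[2.5,[0,0,0],[0,0,0.143]],[2.5,[0,0,0],[0,0,0.143]],[2.5,[0,0,0],[0,0,0.143]],[2.5,[0,0,0],[0,0,0.07]]]'

```text
clock: 21.65
position: [0.5916, 0.1145, 0.0981]
ee_rot: [-2.325, -2.112, 0.003]
force: [-0.1, -0.6, -1.6]
width: 0.39
gripper_force: 25.0
```

```bash
python3 - <<'E'
from h import *
p,im=shot("wrist","w9")
c=np.array([.603,.2143]);a=np.radians(84.85);d=np.array([np.cos(a),np.sin(a)])
goto([*(c-.1*d),.10],a+np.pi/2)
slot(im,p,(110,130,150,160,170,180,190))
for r in(212,222):print(im[r,244:326:2,0].tolist())
E
```

```text
t 21.7 shift cm now-axes [ 0.03  0.24 -0.19] after-turn axes [ 0.03  0.24 -0.19] turn [-0.002  0.001 -0.008] j [-0.52  0.54  0.35  1.79 -0.23  0.85 -0.16]
slot 110 267.5 300.5 [82.8  1. ]
slot 130 268.5 299.5 [68.7  1.1]
slot 150 268.5 299.5 [54.1  1.1]
slot 160 268.5 299.5 [46.7  1.1]
slot 170 268.5 299.5 [39.   1.1]
slot 180 268.5 298.5 [31.3  0.7]
slot 190 268.5 298.5 [23.4  0.8]
[195, 200, 180, 91, 90, 96, 99, 99, 100, 101, 100, 98, 99, 101, 100, 97, 97, 101, 102, 100, 98, 95, 93, 92, 97, 104, 101, 98, 98, 99, 99, 99, 100, 99, 96, 96, 107, 165, 161, 164, 163]
[197, 134, 108, 106, 96, 91, 88, 92, 93, 95, 95, 96, 98, 100, 99, 100, 98, 99, 99, 99, 97, 95, 98, 99, 102, 103, 104, 105, 109, 107, 107, 104, 105, 106, 103, 104, 108, 109, 153, 162, 162]
```

Call:
send_rows --increments '[[2.5,[0,0.14,1.5],[0,0,-0.003]],[2.5,[0,0,2],[0,0,0]],[2.5,[0,0,1.6],[0,0,0]],[2.5,[0,0,0.3],[0,0,0]],[2.5,[0,0,0.2],[0,0,0]]]'

```text
clock: 22.2
position: [0.5932, 0.1143, 0.0423]
ee_rot: [-2.314, -2.124, 0.003]
force: [0.3, 0.4, -0.9]
width: 0.389
gripper_force: 25.0
```

Call:
send_rows --increments '[[2.5,[0,0,0.3],[0,0,0]],[2.5,[0,0,0.3],[0,0,0]],[2.5,[0,0,0],[0,0,0]]]'

```text
clock: 22.5
position: [0.5936, 0.1147, 0.0374]
ee_rot: [-2.316, -2.123, 0.0]
force: [-1.4, 0.3, -3.3]
width: 0.389
gripper_force: 25.0
```

Call:
send_rows --increments '[[2.5,[0,0,0.3],[0,0,0]],[2.5,[0,0,0.3],[0,0,0]],[2.5,[0,0,0.2],[0,0,0]],[2.5,[0,0,0.05],[0,0,0]],[2.5,[0,0,0],[0,0,0]]]'

```text
clock: 23.0
position: [0.5943, 0.1146, 0.029]
ee_rot: [2.316, 2.122, 0.001]
force: [0.7, -0.1, -1.3]
width: 0.389
gripper_force: 25.0
```

Call:
send_rows --increments '[[2.5,[0,0,-0.02],[0,0,0]],[2.5,[0,0,0],[0,0,-0.143]],[2.5,[0,0,0],[0,0,-0.143]],[2.5,[0,0,0],[0,0,-0.143]],[2.5,[0,0,0],[0,0,-0.143]]]'

```text
clock: 23.5
position: [0.5936, 0.1144, 0.0291]
ee_rot: [-1.615, -2.694, 0.001]
force: [-1.1, -1.6, -1.4]
width: 0.389
gripper_force: 25.0
```

Call:
send_rows --increments '[[2.5,[0,0,0],[0,0,-0.143]],[2.5,[0,0,0],[0,0,-0.143]],[2.5,[0,0,0],[0,0,-0.143]],[2.5,[0,0,0],[0,0,0]]]'

```text
clock: 23.9
position: [0.5927, 0.1136, 0.0289]
ee_rot: [-1.01, -2.973, 0.002]
force: [-5.2, -1.8, -0.7]
width: 0.395
gripper_force: 25.0
```

Call:
send_rows --increments '[[2.5,[0,0,0],[0,0,-0.143]],[2.5,[0,0,0],[0,0,-0.143]],[2.5,[0,0,0],[0,0,-0.143]],[2.5,[0,0,0],[0,0,-0.145]],[2.5,[0,0,0],[0,0,0]]]'

```text
clock: 24.4
position: [0.5921, 0.112, 0.0289]
ee_rot: [-0.132, -3.135, 0.005]
force: [-6.7, -5.3, 4.7]
width: 0.389
gripper_force: 25.0
```

```bash
python3 - <<'E'
from h import *
s,P,R=state();print(P.round(4),s["force"]);goto(P,np.radians(84.85))
E
```

```text
[0.5921 0.112  0.0289] [-6.71372736 -5.27041536  4.6972277 ]
t 24.4 shift cm now-axes [0. 0. 0.] after-turn axes [0. 0. 0.] turn [-0.003 -0.003  0.005] j [-0.19  0.63 -0.13  1.81  0.12  0.72  1.1 ]
```

Call:
send_rows --increments '[[5.5,[0,0,0],[0,0,0.005]],[5.5,[0,0,0],[0,0,0]],[5.5,[0,0,0],[0,0,0]],[5.5,[0,0,-3],[0,0,0]],[5.5,[0,0,-4],[0,0,0]]]'

```text
clock: 24.9
position: [0.5926, 0.1148, 0.0982]
ee_rot: [-0.139, -3.135, 0.001]
force: [0.5, -0.4, -0.2]
width: 0.595
gripper_force: 0.0
```

Call:
send_rows --increments '[[5.5,[0,0,-4],[0,0,0]],[5.5,[0,0,0],[0,0,0]]]'

```text
clock: 25.1
position: [0.5975, 0.1162, 0.1451]
ee_rot: [0.139, 3.129, 0.005]
force: [-0.0, -0.6, 0.7]
width: 0.599
gripper_force: 0.0
```

```bash
python3 - <<'E'
from h import *
goto([.492,-.1205,.15],np.radians(90-1.2))
shot("wrist","w10")
E
```

```text
t 25.1 shift cm now-axes [  8.41 -24.51  -0.67] after-turn axes [ 10.05 -23.89  -0.49] turn [ 0.004  0.01  -0.068] j [-0.18  0.49 -0.15  1.71  0.08  0.94  1.13]
```

View pics/w10.png

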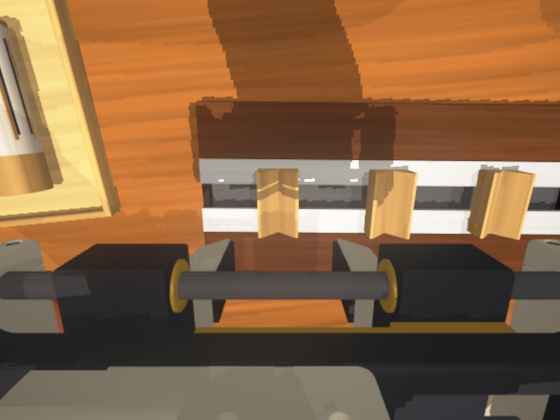

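The three saddles stand across the rail at (278,203), (390,203) and (500,203). Now tube 1.

Call:
send_rows --increments '[[7,[1.4,-4.09,-0.1],[0,0,0]],[7,[1.4,-4.09,-0.1],[0,0,0]],[7,[1.4,-4.09,-0.1],[0,0,0]],[7,[1.4,-4.09,-0.1],[0,0,0]],[7,[1.4,-4.09,-0.1],[0,0,0]]]'

```text
clock: 25.65
position: [0.5048, -0.0841, 0.1431]
ee_rot: [-0.139, -3.137, -0.0]
force: [0.8, -0.9, 0.5]
width: 0.762
gripper_force: 0.0
```

Call:
send_rows --increments '[[7,[1.4,-4.09,-0.1],[0,0,0]],[7,[0,0,0],[0,0,-0.068]],[7,[0,0,0],[0,0,0]]]'

```text
clock: 25.95
position: [0.4877, -0.1235, 0.1443]
ee_rot: [-0.034, -3.14, -0.0]
force: [0.8, 0.8, 0.5]
width: 0.764
gripper_force: 0.0
```

```bash
python3 - <<'E'
from h import *
goto([.492,-.1205,.15],np.radians(90-1.2))
p,im=shot("wrist","w11");_,it=shot("top","t2")
a=im[30:250,130:430]; b=cv2.resize(it[120:220,130:300],None,fx=4,fy=4,interpolation=cv2.INTER_CUBIC)
b=b[:,:680]
o=np.zeros((600,800,3),np.uint8);A=cv2.resize(a,None,fx=1.6,fy=1.6);o[:400,:680]=b
cv2.imwrite("pics/t2c.png",o[:400,:680])
cv2.imwrite("pics/w11c.png",cv2.resize(im[20:320,130:430],(800,600)) if 0 else cv2.resize(im[20:300,100:460],None,fx=2.1,fy=2.1))
_,P,R=state();print(w2px(p,[.492,-.1205,.025]).round(1))
E
```

```text
t 25.95 shift cm now-axes [-0.42  0.3  -0.57] after-turn axes [-0.42  0.3  -0.57] turn [ 0.    -0.001 -0.001] j [ 0.24  0.34 -0.13  1.96  0.06  0.85  1.63]
[285.5 207.7]
```

View pics/w11c.png

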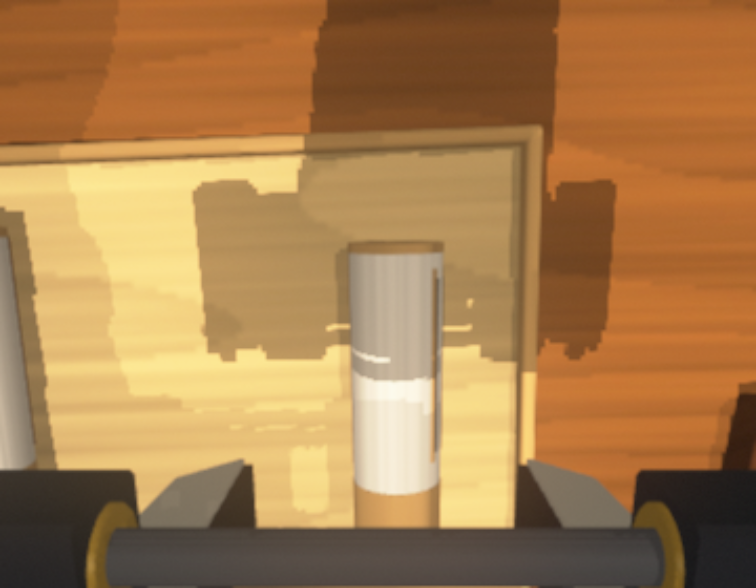

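View pics/t2c.png

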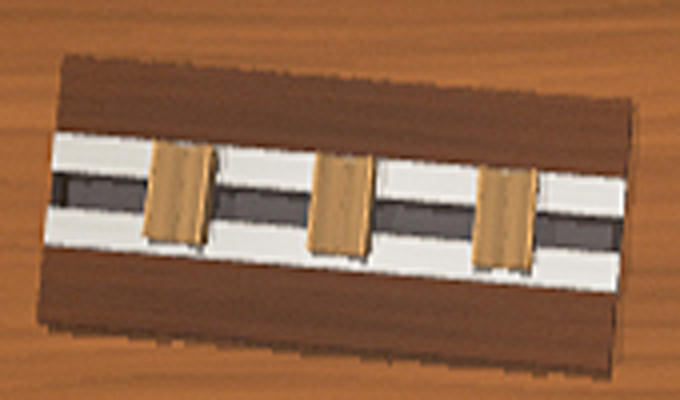

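Wrist crop: tube 1 spans columns 350–443 with its window at the right flank, about (437,360). Top crop: all three saddles stand square at (178,193), (340,205) and (503,218). From here on I'll read the roll angle numerically.

```bash
cat >> h.py <<'E'
def prof(p,im,c,yaw,r=.02,step=6,xs=np.linspace(-.03,.03,25),vis=True):
    """mean colour around a tube at axis point c; angle 0=up, + toward world left of axis dir (yaw)"""
    ax=np.array([np.cos(yaw),np.sin(yaw),0]);lt=np.array([-ax[1],ax[0],0]);cam=-np.array(p["R"]).T@np.array(p["t"])
    out=[]
    for th in range(-96,97,step):
        n=np.array([0,0,1])*np.cos(np.radians(th))+lt*np.sin(np.radians(th))
        if (cam-np.array(c)-r*n)@n<=0.01: continue
        v=[im[int(round(b)),int(round(a))] for a,b in (w2px(p,np.array(c)+r*n+x*ax) for x in xs) if 0<=a<im.shape[1] and 0<=b<im.shape[0]]
        if v: out.append((th,*np.median(v,0).astype(int).tolist()))
    return out
E
python3 - <<'E'
from h import *
p=arm.camera_params("wrist");im=cv2.imread("pics/w11.png")
for r in(145,160,175,190): 
    print(r,im[r,255:325:2,0].tolist())
c=px2w(p,(288.8,163),.025);print(c.round(4), px2w(p,(288.8,137),.035).round(4))
g=arm.camera_params("top");
cc=[.492,c[1],.025];yaw=np.radians(-1.2)
print("wrist",prof(p,im,cc,yaw));
print("top",prof(g,cv2.imread("pics/t2.png"),cc,yaw))
print("scene",prof(arm.camera_params("scene"),cv2.imread("pics/scene0.png"),cc,yaw))
cc2=[.482,-.309,.025]
print("top2",prof(g,cv2.imread("pics/top0.png"),cc2,np.radians(-3.9)))
E
```

```text
145 [89, 90, 83, 75, 76, 79, 115, 122, 130, 139, 140, 141, 150, 150, 149, 154, 154, 152, 152, 148, 153, 154, 151, 143, 145, 140, 140, 133, 95, 89, 87, 91, 92, 91, 91]
160 [91, 90, 90, 77, 76, 74, 115, 122, 130, 139, 142, 142, 149, 152, 150, 154, 155, 152, 153, 150, 154, 154, 151, 145, 145, 122, 65, 119, 84, 87, 87, 87, 87, 88, 86]
175 [109, 129, 143, 126, 126, 125, 106, 122, 130, 138, 143, 142, 150, 153, 150, 155, 156, 152, 153, 150, 155, 155, 152, 145, 146, 120, 67, 125, 109, 118, 119, 119, 118, 120, 130]
190 [147, 145, 145, 138, 128, 130, 113, 121, 144, 188, 217, 219, 198, 206, 197, 180, 157, 153, 155, 152, 156, 157, 152, 147, 147, 120, 74, 125, 134, 136, 136, 135, 134, 134, 132]
[ 0.451  -0.1146  0.025 ] [ 0.4276 -0.1144  0.035 ]
wrist [(-84, 149, 174, 193), (-78, 153, 178, 197), (-72, 155, 180, 200), (-66, 160, 186, 206), (-60, 169, 195, 215), (-54, 176, 204, 222), (-48, 190, 219, 232), (-42, 198, 225, 237), (-36, 199, 225, 238), (-30, 204, 229, 241), (-24, 216, 237, 246), (-18, 211, 234, 245), (-12, 216, 237, 247), (-6, 216, 237, 247), (0, 212, 235, 245), (6, 207, 231, 243), (12
[... 1261 characters left out ...]
, (30, 146, 230, 253), (36, 146, 232, 253), (42, 147, 232, 253), (48, 147, 233, 253)]
top2 [(-72, 81, 102, 121), (-66, 84, 102, 121), (-60, 87, 102, 124), (-54, 156, 174, 189), (-48, 162, 180, 195), (-42, 162, 180, 195), (-36, 51, 76, 97), (-30, 91, 137, 174), (-24, 125, 164, 199), (-18, 179, 201, 219), (-12, 177, 201, 218), (-6, 179, 203, 217), (0, 179, 203, 216), (6, 178, 203, 216), (12, 178, 203, 216), (18, 180, 205, 217), (24, 170, 193, 214), (30, 164, 186, 204), (36, 159, 181, 201), (42, 155, 178, 196), (48, 148, 169, 187), (54, 137, 156, 173), (60, 134, 152, 169), (66, 122, 140, 156), (72, 111, 125, 139), (78, 106, 121, 133), (84, 100, 115, 128), (90, 77, 102, 122), (96, 76, 101, 121)]
```

```bash
python3 - <<'E'
import cv2,numpy as np
o=np.zeros((600,800,3),np.uint8)
def put(f,y0,y1,x0,x1,s,Y,X):
    a=cv2.resize(cv2.imread(f"pics/{f}.png")[y0:y1,x0:x1],None,fx=s,fy=s,interpolation=cv2.INTER_CUBIC);a=a[:600-Y,:800-X];o[Y:Y+a.shape[0],X:X+a.shape[1]]=a
put("w7",80,250,20,135,3.5,0,0)
put("w10",0,200,0,60,3,0,410)
put("w11",120,250,255,325,3,0,595)
put("top0",180,255,410,445,3,400,700)
put("scene0",235,335,165,280,1.7,430,410)
cv2.imwrite("pics/z.png",o)
E
```

```text
(no output)
```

View pics/z.png

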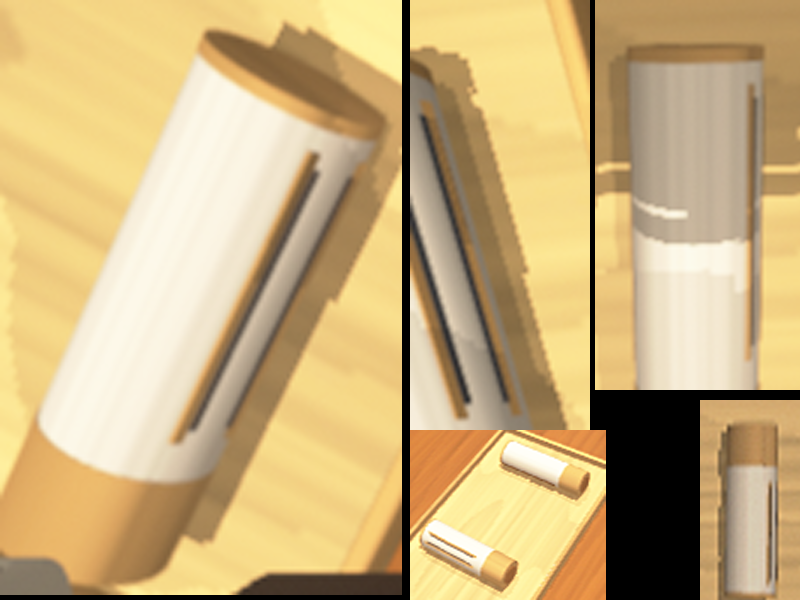

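The window renders as a symmetric pattern of brown, dark, white, dark and brown lines. On tube 1 it sits about 70° toward +y; on tube 2 about 55° toward −y. Next I straddle tube 1 and roll it toward −y.

Call:
send_rows --increments '[[5.4,[-0.7,0.6,3],[0,0,0]],[5.4,[0,0,3],[0,0,0]],[5.4,[0,0,1.5],[0,0,0]],[5.4,[0,0,0],[0,0,0]]]'

```text
clock: 26.45
position: [0.4945, -0.1147, 0.0678]
ee_rot: [-0.029, -3.137, -0.002]
force: [-0.2, 0.1, -0.2]
width: 0.593
gripper_force: 0.0
```

```bash
cat >> h.py <<'E'
def axisfit(p,im,c,yaw,dl=np.arange(-.012,.0121,.001)):
    """lateral tube edges in wrist image: prints tool-y of edges at axis height for several tool-x"""
    pass
def rowprof(p,im,xt,z,R,P,ys=np.arange(-.034,.035,.002)):
    """BGR along tool y at tool-x xt on plane z"""
    o=[]
    for y in ys:
        X=P+R@[xt,y,0]; X[2]=z; a,b=w2px(p,X); o.append(im[int(round(b)),int(round(a))].tolist())
    return o
E
python3 - <<'E'
from h import *
p,im=shot("wrist","w12");s,P,R=state();print(P.round(4),s["width"],s["force"])
for xt in(.045,.06):
    print(xt,w2px(p,P+R@[xt,0,P[2]-.025]).round(0))
    o=rowprof(p,im,xt,.025,R,P);print([(int(y*1000+.5) if y>0 else int(y*1000-.5),v[0],v[2]) for y,v in zip(np.arange(-.034,.035,.002),o)])
E
```

```text
[ 0.4954 -0.1151  0.0692] 0.5878559389598914 [0.13671576 0.10564319 0.78455063]
0.045 [281. 167.]
[(-34, 93, 179), (-32, 93, 179), (-30, 92, 178), (-28, 92, 178), (-26, 78, 148), (-24, 78, 147), (-22, 123, 156), (-20, 132, 166), (-18, 141, 177), (-16, 144, 183), (-14, 145, 182), (-12, 156, 195), (-10, 156, 196), (-8, 155, 195), (-6, 160, 200), (-4, 159, 199), (-2, 158, 198), (0, 154, 193), (2, 157, 196), (4, 161, 201), (6, 158, 200), (8, 150, 188), (10, 151, 189), (12, 146, 183), (14, 68, 135), (16, 125, 158), (18, 83, 149), (20, 92, 177), (22, 90, 175), (24, 91, 177), (26, 91, 177), (28, 90, 176), (30, 90, 176), (32, 89, 176), (34, 89, 175)]
0.06 [281. 144.]
[(-34, 92, 184), (-32, 92, 184), (-30, 93, 183), (-28, 92, 182), (-26, 79, 152), (-24, 78, 150), (-22, 121, 156), (-20, 130, 165), (-18, 138, 176), (-16, 145, 184), (-14, 144, 183), (-12, 156, 196), (-10, 154, 195), (-8, 157, 197), (-6, 159, 200), (-4, 158, 198), (-2, 158, 199), (0, 152, 192), (2, 157, 196), (4, 159, 199), (6, 158, 200), (8, 148, 187), (10, 149, 189), (12, 142, 180), (14, 142, 181), (16, 133, 168), (18, 87, 169), (20, 88, 168), (22, 91, 175), (24, 94, 182), (26, 94, 183), (28, 93, 181), (30, 93, 182), (32, 92, 183), (34, 93, 183)]
```

Call:
send_rows --increments '[[5.4,[0,-0.6,1],[0,0,0]],[5.4,[0,0,2],[0,0,0]],[5.4,[0,0,1.7],[0,0,0]],[5.4,[0,0,0.9],[0,0,0]],[5.4,[0,0,0],[0,0,0]]]'

```text
clock: 27.0
position: [0.4952, -0.1227, 0.0135]
ee_rot: [-0.032, -3.14, -0.0]
force: [-1.1, 0.1, 0.1]
width: 0.588
gripper_force: 0.0
```

Call:
send_rows --increments '[[5.4,[0,-0.5,0],[0,0,0]],[5.4,[0,-0.5,0],[0,0,0]],[5.4,[0,-0.5,0],[0,0,0]],[5.4,[0,-0.5,0],[0,0,0]],[5.4,[0,0,0],[0,0,0]]]'

```text
clock: 27.5
position: [0.4952, -0.1438, 0.0144]
ee_rot: [0.034, 3.141, -0.001]
force: [0.5, -0.2, -0.4]
width: 0.586
gripper_force: 0.0
```

```bash
cat >> h.py <<'E'
def tube(f,xts=(.035,.045,.06),z=.025,span=.034):
    p,im=shot("wrist",f);s,P,R=state();print(np.round(s["clock"],2),P.round(4),round(s["width"]*.92,3),np.round(s["force"],1))
    ys=np.arange(-span,span+.001,.0015)
    for xt in xts:
        o=rowprof(p,im,xt,z,R,P,ys);print(xt," ".join(f"{y*1000:.0f}:{v[0]},{v[2]}" for y,v in zip(ys,o)))
E
python3 -c "
from h import *
tube('w13',(.035,.045))"
```

```text
27.55 [ 0.4952 -0.1432  0.0143] 0.54 [ 0.5 -0.   0.3]
0.035 -34:93,183 -32:94,183 -31:94,183 -30:94,183 -28:94,182 -26:95,182 -25:94,182 -23:94,182 -22:95,182 -20:78,150 -19:78,150 -17:78,151 -16:122,154 -14:127,160 -13:133,167 -11:140,175 -10:144,180 -8:140,175 -7:141,177 -5:150,188 -4:150,187 -2:103,144 -1:73,150 1:72,146 2:67,79 4:134,165 5:160,200 7:158,197 8:156,195 10:157,196 11:153,192 13:143,179 14:66,78 16:80,163 17:82,173 19:153,190 20:141,176 22:139,175 23:133,168 25:93,179 26:94,181 28:92,180 29:92,180 31:92,180 32:92,180 34:92,180
0.045 -34:92,182 -32:91,183 -31:92,183 -30:93,182 -28:92,181 -26:92,181 -25:93,182 -23:92,182 -22:91,181 -20:77,148 -19:78,149 -17:88,149 -16:123,156 -14:127,159 -13:136,171 -11:140,176 -10:143,180 -8:140,175 -7:143,179 -5:150,188 -4:149,187 -2:95,144 -1:72,152 1:73,146 2:67,80 4:161,201 5:160,200 7:158,197 8:155,194 10:157,196 11:152,191 13:123,153 14:68,80 16:80,173 17:84,174 19:151,189 20:139,175 22:140,176 23:128,168 25:93,180 26:92,179 28:92,178 29:93,179 31:92,179 32:91,180 34:90,179
```

Tube 1 needs about 10° (3.5 mm) more roll toward −y. Closing centred slightly to the −y side will provide that.

Call:
send_rows --increments '[[5.2,[0,0.05,0],[0,0,0]],[5,[0,0,0],[0,0,0]],[4.8,[0,0,0],[0,0,0]],[4.6,[0,0,0],[0,0,0]],[4.5,[0,0,0],[0,0,0]]]' --force 10

```text
clock: 28.05
position: [0.4952, -0.1419, 0.0141]
ee_rot: [-0.031, -3.141, -0.0]
force: [0.2, 1.1, -0.5]
width: 0.501
gripper_force: 0.0
```

Call:
send_rows --increments '[[4.4,[0,0,0],[0,0,0]],[4.3,[0,0,0],[0,0,0]],[4.2,[0,0,0],[0,0,0]],[4.2,[0,0,0],[0,0,0]]]'

```text
clock: 28.45
position: [0.4952, -0.142, 0.0141]
ee_rot: [0.031, 3.141, 0.0]
force: [-0.2, 0.3, 0.6]
width: 0.455
gripper_force: 0.1
```

```bash
cat >> h.py <<'E'
from scipy.optimize import brentq
def roll(a1,a2,c,P,zax=.025,cy=.001):
    """apparent (tool-y mm at axis plane) brown edges a1<a2, tube centre c(mm apparent)-> window roll deg (+ toward tool +y)"""
    H=(P[2]+.158)*1000; z=zax*1000
    f=lambda th,a:(c-cy*1000+20*np.sin(th))*(H-z)/(H-z-20*np.cos(th))-(a-cy*1000)
    t=[np.degrees(brentq(f,-1.2,1.2,args=(a,))) for a in(a1,a2)];print("edges deg",np.round(t,1),"roll",round(np.mean(t),1))
E
python3 -c "
from h import *
tube('w14',(.035,.045))"
```

```text
28.5 [ 0.4952 -0.142   0.0141] 0.422 [-0.3  0.5 -0.1]
0.035 -34:95,187 -32:96,187 -31:96,187 -30:95,186 -28:96,187 -26:96,185 -25:98,186 -23:81,153 -22:81,153 -20:101,152 -19:125,158 -17:135,171 -16:142,178 -14:139,174 -13:142,179 -11:150,188 -10:147,185 -8:89,156 -7:75,157 -5:71,131 -4:69,80 -2:161,204 -1:161,202 1:160,201 2:158,197 4:161,201 5:157,197 7:132,163 8:68,79 10:82,175 11:84,177 13:160,200 14:153,191 16:141,179 17:147,185 19:142,178 20:119,174 22:95,184 23:95,184 25:94,183 26:94,184 28:94,185 29:94,184 31:92,183 32:93,183 34:93,183
0.045 -34:94,187 -32:94,187 -31:95,188 -30:96,186 -28:96,186 -26:96,186 -25:96,187 -23:80,155 -22:80,154 -20:95,154 -19:125,160 -17:135,171 -16:142,180 -14:139,174 -13:142,180 -11:151,189 -10:148,187 -8:74,156 -7:75,157 -5:73,104 -4:68,81 -2:163,205 -1:162,203 1:160,202 2:159,197 4:162,201 5:157,197 7:132,163 8:68,82 10:82,177 11:83,178 13:159,199 14:150,187 16:142,179 17:147,186 19:141,176 20:108,173 22:95,185 23:94,184 25:94,184 26:95,183 28:94,183 29:95,183 31:95,184 32:92,183 34:93,184
```

Call:
send_rows --increments '[[4.2,[0,-0.08,0],[0,0,0]],[4.0,[0,0,0],[0,0,0]],[3.6,[0,0,0],[0,0,0]],[3.2,[0,0,0],[0,0,0]],[3.0,[0,0,0],[0,0,0]]]' --force 15

```text
clock: 29.0
position: [0.4952, -0.143, 0.0141]
ee_rot: [0.031, 3.141, -0.0]
force: [-0.4, -0.7, -0.7]
width: 0.432
gripper_force: 15.0
```

Call:
send_rows --increments '[[3.0,[0,0,0],[0,0,0]],[3.0,[0,0,0],[0,0,0]],[3.0,[0,0,-1],[0,0,0]],[3.0,[0,0,-3],[0,0,0]],[3.0,[0,0,0],[0,0,0]]]'

```text
clock: 29.5
position: [0.4972, -0.143, 0.0574]
ee_rot: [0.031, 3.137, -0.001]
force: [-0.0, 0.4, -1.1]
width: 0.431
gripper_force: 15.0
```

```bash
python3 - <<'E'
from h import *
s,P,R=state();zax=P[2]+.0109
tube('w15',(.03,.045,.06,.066,.068,.07,.072,.074,.078),z=zax,span=.022)
E
```

```text
29.55 [ 0.4965 -0.143   0.056 ] 0.393 [-0.3 -0.2 -0.8]
0.03 -22:78,149 -20:79,149 -19:122,154 -17:128,162 -16:136,171 -14:142,179 -13:139,174 -11:142,177 -10:150,188 -8:146,184 -7:74,152 -5:76,157 -4:68,94 -2:70,81 -1:162,204 1:161,202 2:159,199 4:158,198 5:160,200 7:157,196 8:102,125 10:68,81 11:82,176 13:83,176 14:159,197 16:148,185 17:143,179 19:147,183 20:138,175 22:89,170
0.045 -22:80,153 -20:80,152 -19:115,152 -17:125,159 -16:138,175 -14:141,180 -13:140,175 -11:145,182 -10:150,189 -8:146,183 -7:73,154 -5:76,158 -4:69,83 -2:80,97 -1:163,204 1:161,203 2:160,200 4:159,198 5:161,201 7:158,197 8:69,83 10:72,105 11:83,178 13:103,183 14:157,198 16:147,185 17:143,181 19:145,182 20:136,173 22:94,182
0.06 -22:82,158 -20:80,156 -19:120,156 -17:127,163 -16:138,177 -14:141,180 -13:137,175 -11:145,183 -10:149,190 -8:147,187 -7:152,192 -5:155,196 -4:156,198 -2:161,202 -1:162,204 1:159,201 2:158,199 4:160,201 5:158,199 7:157,197 8:156,198 10:159,199 11:159,199 13:155,197 14:155,195 16:147,183 17:144,181 19:144,183 20:136,172 22:93,181
0.066 -22:95,190 -20:91,182 -19:65,140 -17:67,148 -16:71,15
[... 1107 characters left out ...]
3:99,194 14:99,193 16:99,193 17:98,193 19:98,193 20:98,193 22:98,193
0.074 -22:93,188 -20:94,188 -19:93,187 -17:93,187 -16:94,186 -14:92,185 -13:92,184 -11:93,184 -10:93,183 -8:92,183 -7:92,183 -5:92,182 -4:92,182 -2:91,181 -1:93,180 1:95,186 2:98,193 4:99,193 5:100,194 7:100,194 8:100,195 10:100,195 11:99,193 13:100,194 14:100,196 16:100,196 17:101,196 19:100,196 20:100,196 22:100,196
0.078 -22:93,189 -20:93,187 -19:93,187 -17:92,185 -16:92,186 -14:91,185 -13:91,184 -11:91,183 -10:91,182 -8:92,184 -7:97,193 -5:100,195 -4:98,194 -2:98,194 -1:100,194 1:99,193 2:99,194 4:100,194 5:99,194 7:99,194 8:98,194 10:99,195 11:98,194 13:97,193 14:98,194 16:98,192 17:97,192 19:98,193 20:98,193 22:97,192
```

Call:
send_rows --increments '[[3.0,[0,0,-4],[0,0,0]],[3.0,[0,0,-3.5],[0,0,0]],[3.0,[0,0,0],[0,0,0.068]]]'

```text
clock: 29.85
position: [0.4975, -0.1432, 0.1329]
ee_rot: [0.138, 3.132, -0.001]
force: [1.3, 0.3, -1.0]
width: 0.429
gripper_force: 15.0
```

```bash
python3 - <<'E'
from h import *
s,P,R=state();print(P.round(4));goto([.6122,.3136,.12],np.radians(84.85))
E
```

```text
[ 0.4975 -0.1432  0.1329]
t 29.85 shift cm now-axes [-7.39 46.51  1.31] after-turn axes [-7.32 46.52  1.29] turn [-0.     0.006  0.002] j [ 0.27  0.37 -0.12  1.94  0.06  0.82  1.6 ]
```

10 rows of (-0.74, 4.65).

Call:
send_rows --increments '[[3.0,[-0.74,4.65,0],[0,0,0]],[3.0,[-0.74,4.65,0],[0,0,0]],[3.0,[-0.74,4.65,0],[0,0,0]],[3.0,[-0.74,4.65,0],[0,0,0]],[3.0,[-0.74,4.65,0],[0,0,0]]]'

```text
clock: 30.35
position: [0.5521, 0.0873, 0.1286]
ee_rot: [-0.138, -3.138, 0.0]
force: [0.2, 0.7, -1.2]
width: 0.431
gripper_force: 15.0
```

Call:
send_rows --increments '[[3.0,[-0.74,4.65,0],[0,0,0]],[3.0,[-0.74,4.65,0],[0,0,0]],[3.0,[-0.74,4.65,0],[0,0,0]],[3.0,[-0.74,4.65,0],[0,0,0]],[3.0,[-0.74,4.65,0],[0,0,0]]]'

```text
clock: 30.85
position: [0.6094, 0.3155, 0.1282]
ee_rot: [-0.138, -3.137, 0.001]
force: [1.0, -0.6, -1.1]
width: 0.431
gripper_force: 15.0
```

Call:
send_rows --increments '[[3.0,[0,0,3],[0,0,0]],[3.0,[0,0,2],[0,0,0]],[3.0,[0,0,0],[0,0,0]]]'

```text
clock: 31.15
position: [0.607, 0.3127, 0.0749]
ee_rot: [-0.136, -3.133, 0.006]
force: [-0.3, -0.2, -2.1]
width: 0.436
gripper_force: 15.0
```

```bash
python3 - <<'E'
from h import *
p,im=shot("wrist","w16");s,P,R=state();print(P.round(4));goto([.6122,.3136,.0471],np.radians(84.85))
for y in(-.034,0,.034):
  for z in ((.024,) if y else (P[2]+.011,.024)):
    xs=np.arange(.05,.11,.003); o=[]
    for x in xs:
        X=P+R@[x,y,0];X[2]=z;a,b=w2px(p,X);o.append(im[int(round(b)),int(round(a))].tolist() if b>=0 else None)
    print(y,z,[(round(x*1000),v[0],v[2]) for x,v in zip(xs,o) if v])
E
```

```text
[0.6082 0.313  0.0771]
t 31.2 shift cm now-axes [-0.4   0.1   2.99] after-turn axes [-0.39  0.1   3.  ] turn [-0.003 -0.004  0.002] j [-0.46  0.68 -0.16  1.55  0.12  0.93  0.83]
-0.034 0.024 [(50, 54, 101), (53, 50, 97), (56, 48, 96), (59, 48, 102), (62, 49, 108), (65, 47, 108), (68, 45, 108), (71, 47, 113), (74, 46, 114), (77, 42, 107), (80, 42, 108), (83, 56, 176), (86, 56, 172), (89, 57, 181), (92, 55, 172), (95, 55, 176), (98, 53, 169), (101, 50, 164), (104, 53, 170), (107, 53, 173)]
0 0.08805695489158845 [(50, 220, 247), (53, 220, 247), (56, 220, 247), (59, 220, 247), (62, 219, 247), (65, 219, 247), (68, 108, 226), (71, 105, 222), (74, 51, 112), (77, 48, 113), (80, 62, 192), (83, 56, 172), (86, 56, 180), (89, 56, 173), (92, 48, 160), (95, 52, 165), (98, 54, 171), (101, 53, 183), (104, 54, 186), (107, 54, 176)]
0 0.024 [(50, 219, 247), (53, 219, 247), (56, 219, 247), (59, 218, 247), (62, 219, 247), (65, 195, 243), (68, 108, 227), (71, 105, 223), (74, 53, 118), (77, 51, 110), (80, 46, 110), (83, 63, 195), (86, 58, 180), (89, 56, 172), (92, 57, 181), (95, 56, 174), (98, 57, 175), (101, 52, 166), (104, 48, 158), (107, 52, 167)]
0.034 0.024 [(50, 62, 124), (53, 59, 118), (56, 58, 116), (59, 55, 114), (62, 54, 116), (65, 52, 114), (68, 52, 113), (71, 50, 118), (74, 47, 115), (77, 45, 110), (80, 41, 103), (83, 56, 180), (86, 61, 191), (89, 56, 176), (92, 54, 171), (95, 55, 179), (98, 56, 175), (101, 53, 174), (104, 54, 170), (107, 49, 158)]
```

Call:
send_rows --increments '[[3.0,[-0.5,0.18,0],[0,0,0.002]],[3.0,[0,0,0],[-0.07,0,0]],[3.0,[0,0,1.2],[0,0,0]],[3.0,[0,0,1],[0,0,0]],[3.0,[0,0,0],[0,0,0]]]'

```text
clock: 31.7
position: [0.6138, 0.3166, 0.0554]
ee_rot: [0.14, 3.136, 0.107]
force: [-0.7, 0.2, -2.7]
width: 0.431
gripper_force: 15.0
```

Call:
send_rows --increments '[[3.0,[0,0,0.3],[0,0,0]],[3.0,[0,0,0.2],[0,0,0]],[3.0,[0,0,0],[0,0,0]]]'

```text
clock: 32.0
position: [0.6148, 0.3176, 0.052]
ee_rot: [0.14, 3.134, 0.109]
force: [-0.5, -1.0, -0.7]
width: 0.431
gripper_force: 15.0
```

Call:
send_rows --increments '[[3.0,[0.1,-0.3,0],[0,0,0]],[3.0,[0,0,0.2],[0,0,0]],[3.0,[0,0,0.2],[0,0,0]],[3.0,[0,0,0],[0,0,0]]]'

```text
clock: 32.4
position: [0.6139, 0.3145, 0.0483]
ee_rot: [0.141, 3.133, 0.11]
force: [-1.3, -1.4, 0.8]
width: 0.431
gripper_force: 15.0
```

Call:
send_rows --increments '[[3.0,[0,0,0.1],[0,0,0]],[3.0,[0,0,0],[0,0,0]]]'

```text
clock: 32.6
position: [0.6139, 0.3146, 0.048]
ee_rot: [0.141, 3.133, 0.11]
force: [-2.8, -1.7, 9.0]
width: 0.431
gripper_force: 15.0
```

Call:
send_rows --increments '[[3.0,[0,0,-0.07],[0,0,0]],[4.4,[0,0,0],[0,0,0]],[5.2,[0,0,0],[0,0,0]],[5.4,[0,0,0],[0,0,0]],[5.4,[0,0,0],[0,0,0]]]'

```text
clock: 33.1
position: [0.6138, 0.3146, 0.0476]
ee_rot: [0.141, 3.133, 0.11]
force: [0.4, 0.0, 0.2]
width: 0.581
gripper_force: 0.0
```

Call:
send_rows --increments '[[5.4,[0,0,-2],[0,0,0]],[5.4,[0,0,-3],[0,0,0]],[5.4,[0,0,-3],[0,0,0]],[5.4,[0,0,-1],[0.07,0,0]],[5.4,[0,0,0],[0,0,0]]]'

```text
clock: 33.6
position: [0.6136, 0.3113, 0.1397]
ee_rot: [0.137, 3.136, 0.004]
force: [0.2, 1.8, -0.1]
width: 0.586
gripper_force: 0.0
```

```bash
python3 - <<'E'
from h import *
tube('w17',(.03,.045,.055),z=.058,span=.028)
s,P,R=state()
p=arm.camera_params("wrist");im=cv2.imread("pics/w17.png")
xs=np.arange(-.01,.1,.003)
for y,z in((0,.058),(-.04,.024)):
    q=[]
    for x in xs:
        X=P+R@[x,y,0];X[2]=z;a,b=w2px(p,X);b=int(round(b))
        if 0<=b<420:q.append((round(x*1000),*im[b,int(round(a))][[0,2]].tolist()))
    print(y,q)
goto([.482,-.309,.15],np.radians(90-3.9))
E
```

```text
33.65 [0.613  0.3103 0.1379] 0.541 [-0.5  0.4 -1. ]
0.03 -28:183,197 -26:183,197 -25:183,198 -23:182,197 -22:170,184 -20:150,163 -19:150,164 -17:150,164 -16:151,164 -14:150,181 -13:158,195 -11:168,208 -10:170,210 -8:171,211 -7:181,221 -5:168,208 -4:131,195 -2:96,193 -1:92,144 1:115,134 2:197,234 4:197,233 5:193,231 7:196,233 8:191,230 10:189,229 11:103,118 13:95,169 14:104,213 16:170,228 17:189,228 19:180,220 20:181,222 22:183,223 23:175,217 25:168,204 26:182,199 28:184,199
0.045 -28:54,105 -26:53,105 -25:54,105 -23:55,106 -22:55,106 -20:52,92 -19:52,93 -17:53,93 -16:53,93 -14:121,157 -13:154,190 -11:165,205 -10:168,207 -8:166,208 -7:171,212 -5:179,221 -4:148,205 -2:91,184 -1:87,151 1:84,94 2:195,233 4:195,232 5:193,231 7:193,231 8:191,230 10:180,221 11:138,168 13:89,119 14:102,213 16:135,221 17:192,230 19:181,222 20:178,219 22:181,221 23:173,214 25:152,193 26:57,110 28:58,110
0.055 -28:48,98 -26:49,98 -25:49,99 -23:49,100 -22:46,93 -20:45,87 -19:45,87 -17:46,88 -16:48,88 -14:118,155 -13:152,189 -11:164,203 -10:167,207 -8:164,205 -7:169,209 -5:172,213 -4:139,187 -2:87,182 -1:90,184 1
[... 799 characters left out ...]
), (-7, 113, 126), (-4, 97, 110), (-1, 96, 108), (2, 134, 147), (5, 136, 148), (8, 133, 145), (11, 132, 143), (14, 91, 102), (17, 183, 199), (20, 182, 197), (23, 186, 200), (26, 185, 201), (29, 186, 201), (32, 185, 199), (35, 187, 202), (38, 77, 110), (41, 55, 104), (44, 54, 104), (47, 50, 99), (50, 50, 101), (53, 47, 98), (56, 46, 99), (59, 44, 95), (62, 44, 96), (65, 41, 90), (68, 39, 93), (71, 38, 94), (74, 38, 94), (77, 38, 97), (80, 37, 99), (83, 37, 98), (86, 34, 93), (89, 46, 150), (92, 46, 155), (95, 47, 158), (98, 46, 150)]
t 33.65 shift cm now-axes [  7.65 -62.84  -1.37] after-turn axes [  8.86 -62.68  -1.21] turn [ 0.002  0.001 -0.019] j [-0.44  0.62 -0.17  1.5   0.11  1.04  0.85]
```

Tube 1's window is within about 1° of straight up in saddle 1. Going to tube 2.

Call:
send_rows --increments '[[5.4,[0.59,-4.83,0],[0,0,0]],[5.4,[0.59,-4.83,0],[0,0,0]],[5.4,[0.59,-4.83,0],[0,0,0]],[5.4,[0.59,-4.83,0],[0,0,0]],[5.4,[0.59,-4.83,0],[0,0,0]]]'

```text
clock: 34.15
position: [0.5606, 0.068, 0.136]
ee_rot: [-0.142, -3.137, -0.001]
force: [1.0, -0.9, 0.1]
width: 0.588
gripper_force: 0.0
```

Call:
send_rows --increments '[[5.4,[0.59,-4.83,0],[0,0,0]],[5.4,[0.59,-4.83,0],[0,0,0]],[5.4,[0.59,-4.83,0],[0,0,0]],[5.4,[0.59,-4.83,0],[0,0,0]],[5.4,[0.59,-4.83,0],[0,0,0]]]'

```text
clock: 34.65
position: [0.5094, -0.1694, 0.1362]
ee_rot: [-0.142, -3.138, -0.002]
force: [1.2, -0.3, -0.1]
width: 0.588
gripper_force: 0.0
```

Call:
send_rows --increments '[[5.4,[0.59,-4.83,0],[0,0,0]],[5.4,[0.59,-4.83,0],[0,0,0]],[5.4,[0.59,-4.83,0],[0,0,-0.019]],[5.4,[0,0,0],[0,0,0]]]'

```text
clock: 35.05
position: [0.476, -0.3187, 0.1359]
ee_rot: [-0.128, -3.137, 0.004]
force: [-0.3, -0.2, -0.6]
width: 0.592
gripper_force: 0.0
```

```bash
python3 - <<'E'
from h import *
shot("top","t3")
goto([.482,-.309,.15],np.radians(90-3.9))
tube('w18',(.01,.03,.05),z=.025,span=.036)
s,P,R=state();p=arm.camera_params("wrist");im=cv2.imread("pics/w18.png")
q=[]
for x in np.arange(.04,.1,.002):
    X=P+R@[x,0,0];X[2]=.025;a,b=w2px(p,X);q.append((round(x*1000),*im[int(round(b)),int(round(a))][[0,2]].tolist()))
print(q)
E
```

```text
t 35.1 shift cm now-axes [-0.4   0.58 -1.41] after-turn axes [-0.41  0.57 -1.41] turn [-0.    -0.001 -0.01 ] j [ 0.55  0.44 -0.09  1.81  0.05  0.89  1.94]
35.15 [ 0.4788 -0.3115  0.136 ] 0.541 [0.5 1.1 0.5]
0.01 -36:137,247 -34:137,247 -33:138,247 -31:137,247 -30:136,247 -28:135,246 -27:136,247 -25:137,247 -24:136,246 -22:136,246 -21:129,241 -19:122,232 -18:120,231 -16:122,231 -15:64,122 -13:105,139 -12:123,161 -10:127,164 -9:116,150 -7:84,110 -6:80,163 -4:120,219 -3:165,225 -1:208,242 0:222,249 2:220,248 3:219,246 5:199,235 6:149,192 8:152,194 9:149,191 11:154,195 12:231,251 14:227,250 15:208,243 17:179,224 18:164,208 20:144,184 21:139,179 23:134,173 24:128,165 26:133,244 27:134,244 29:134,244 30:133,244 32:134,245 33:135,245 35:135,245 36:134,245
0.03 -36:86,171 -34:87,170 -33:88,172 -31:88,172 -30:88,173 -28:88,173 -27:87,172 -25:88,173 -24:89,176 -22:89,174 -21:84,162 -19:77,147 -18:76,146 -16:70,137 -15:72,100 -13:104,134 -12:125,160 -10:128,164 -9:115,147 -7:61,94 -6:70,147 -4:86,159 -3:146,185 -1:144,181 0:141,178 2:144,182 3:151,191 5:151,191 6:150,190 8:150,189 9:154,196 11:
[... 477 characters left out ...]
3:149,189 5:148,187 6:151,189 8:149,188 9:152,193 11:153,193 12:152,192 14:146,185 15:143,181 17:142,179 18:140,178 20:140,177 21:134,170 23:130,164 24:103,168 26:91,179 27:91,178 29:91,177 30:91,178 32:91,177 33:91,178 35:92,179 36:91,180
[(40, 147, 185), (42, 145, 185), (44, 145, 185), (46, 146, 184), (48, 144, 183), (50, 145, 183), (52, 144, 183), (54, 144, 182), (56, 144, 182), (58, 135, 179), (60, 69, 153), (62, 70, 153), (64, 67, 137), (66, 88, 174), (68, 90, 176), (70, 89, 177), (72, 88, 175), (74, 90, 177), (76, 93, 187), (78, 96, 191), (80, 94, 189), (82, 92, 184), (84, 91, 179), (86, 74, 146), (88, 56, 127), (90, 64, 146), (92, 63, 145), (94, 58, 136), (96, 37, 117), (98, 36, 117)]
```

Call:
send_rows --increments '[[5.4,[-0.55,0.77,2],[0,0,0]],[5.4,[0,0,3],[0,0,0]],[5.4,[0,0,2],[0,0,0]],[5.4,[0,0,0],[0,0,0]]]'

```text
clock: 35.55
position: [0.4848, -0.2998, 0.0643]
ee_rot: [-0.107, -3.135, -0.006]
force: [-1.6, 0.5, 0.2]
width: 0.59
gripper_force: 0.0
```

```bash
python3 - <<'E'
from h import *
tube('w19',(.03,.05),z=.025,span=.036)
s,P,R=state();p=arm.camera_params("wrist");im=cv2.imread("pics/w19.png")
q=[]
for x in np.arange(.05,.09,.002):
    X=P+R@[x,-.004,0];X[2]=.025;a,b=w2px(p,X);q.append((round(x*1000),*im[int(round(b)),int(round(a))][[0,2]].tolist()))
print(q)
E
```

```text
35.6 [ 0.4857 -0.3007  0.066 ] 0.545 [ 0.1  0.4 -1.2]
0.03 -36:85,166 -34:86,168 -33:86,167 -31:86,167 -30:81,154 -28:74,137 -27:60,110 -25:104,132 -24:125,158 -22:130,163 -21:92,114 -19:63,104 -18:70,145 -16:96,167 -15:148,185 -13:145,181 -12:141,175 -10:148,187 -9:152,189 -7:152,190 -6:151,190 -4:150,188 -3:154,195 -1:155,194 0:156,196 2:148,186 3:149,187 5:144,182 6:145,181 8:144,181 9:141,177 11:134,168 12:131,165 14:103,163 15:90,170 17:89,170 18:89,170 20:88,170 21:88,170 23:89,171 24:88,171 26:87,171 27:88,170 29:88,171 30:88,170 32:88,170 33:88,170 35:87,170 36:87,170
0.05 -36:87,172 -34:89,173 -33:88,173 -31:82,160 -30:74,142 -28:70,137 -27:56,100 -25:123,156 -24:127,161 -22:129,164 -21:61,78 -19:68,124 -18:70,149 -16:148,186 -15:146,183 -13:143,179 -12:141,175 -10:149,187 -9:152,189 -7:151,190 -6:153,192 -4:149,189 -3:156,196 -1:155,195 0:155,195 2:147,186 3:147,186 5:143,180 6:141,178 8:145,183 9:138,175 11:134,169 12:125,159 14:96,160 15:85,163 17:85,163 18:84,163 20:85,163 21:83,163 23:84,164 24:85,164 26:84,163 27:85,163 29:84,162 30:82,161 32:83,162 33:82,162 35:82,162 36:81,161
[(50, 155, 194), (52, 155, 195), (54, 155, 194), (56, 155, 194), (58, 156, 195), (60, 155, 194), (62, 155, 195), (64, 155, 195), (66, 73, 157), (68, 72, 157), (70, 81, 165), (72, 89, 176), (74, 91, 178), (76, 91, 178), (78, 89, 176), (80, 90, 178), (82, 94, 185), (84, 97, 192), (86, 94, 189), (88, 93, 187)]
```

Call:
send_rows --increments '[[5.4,[0,-0.3,0],[0,0,0]],[5.4,[0,0,2],[0,0,0]],[5.4,[0,0,2],[0,0,0]],[5.4,[0,0,1.1],[0,0,0]],[5.4,[0,0,0],[0,0,0]]]'

```text
clock: 36.1
position: [0.486, -0.3057, 0.016]
ee_rot: [-0.111, -3.139, -0.001]
force: [-1.0, -0.3, 1.0]
width: 0.59
gripper_force: 0.0
```

Call:
send_rows --increments '[[5.4,[0,0.4,0],[0,0,0]],[5.4,[0,0.4,0],[0,0,0]],[5.4,[0,0.4,0],[0,0,0]],[5.4,[0,0.4,0],[0,0,0]],[5.4,[0,0,0],[0,0,0]]]'

```text
clock: 36.6
position: [0.4878, -0.289, 0.0168]
ee_rot: [0.11, 3.139, 0.0]
force: [0.4, 0.2, -0.2]
width: 0.589
gripper_force: 0.0
```

```bash
python3 -c "
from h import *
tube('w20',(.035,.045))"
```

```text
36.65 [ 0.4876 -0.2895  0.0167] 0.54 [0.  0.  0.4]
0.035 -34:95,182 -32:94,183 -31:94,182 -30:94,181 -28:93,182 -26:86,168 -25:77,148 -23:100,148 -22:128,162 -20:129,163 -19:138,173 -17:87,150 -16:71,150 -14:65,85 -13:89,109 -11:156,196 -10:155,194 -8:154,192 -7:158,196 -5:156,196 -4:154,193 -2:88,107 -1:67,81 1:81,171 2:82,171 4:163,202 5:158,197 7:152,189 8:147,184 10:154,193 11:151,189 13:148,185 14:147,184 16:140,175 17:102,170 19:92,176 20:92,175 22:92,175 23:92,176 25:92,175 26:91,175 28:90,174 29:90,176 31:90,175 32:90,175 34:90,175
0.045 -34:85,167 -32:86,167 -31:86,169 -30:86,168 -28:87,169 -26:88,169 -25:74,140 -23:104,146 -22:128,162 -20:129,163 -19:137,172 -17:89,154 -16:72,151 -14:66,87 -13:86,105 -11:155,196 -10:156,195 -8:155,194 -7:157,196 -5:156,195 -4:154,194 -2:68,82 -1:69,100 1:80,170 2:82,170 4:163,203 5:158,197 7:152,189 8:147,184 10:154,192 11:152,189 13:147,184 14:147,184 16:140,175 17:105,170 19:92,176 20:92,176 22:92,176 23:92,176 25:90,175 26:91,176 28:91,176 29:90,176 31:91,176 32:89,175 34:90,177
```

Call:
send_rows --increments '[[5.2,[0,-0.05,0],[0,0,0]],[5,[0,0,0],[0,0,0]],[4.8,[0,0,0],[0,0,0]],[4.6,[0,0,0],[0,0,0]],[4.5,[0,0,0],[0,0,0]]]' --force 10

```text
clock: 37.15
position: [0.4873, -0.2905, 0.0164]
ee_rot: [-0.111, -3.14, -0.0]
force: [0.1, 0.3, 0.5]
width: 0.495
gripper_force: 0.0
```

Call:
send_rows --increments '[[4.4,[0,0,0],[0,0,0]],[4.3,[0,0,0],[0,0,0]],[4.2,[0,0,0],[0,0,0]],[4.2,[0,0,0],[0,0,0]]]'

```text
clock: 37.55
position: [0.4874, -0.2905, 0.0165]
ee_rot: [0.111, 3.14, 0.0]
force: [-0.6, 0.4, 0.5]
width: 0.458
gripper_force: 0.0
```

```bash
python3 -c "
from h import *
tube('w21',(.035,.045),span=.024)"
```

```text
37.6 [ 0.4874 -0.2904  0.0165] 0.419 [-0.  -0.9 -0.1]
0.035 -24:94,184 -22:90,176 -21:80,151 -19:110,152 -18:132,165 -16:137,173 -15:136,171 -13:144,181 -12:148,185 -10:95,163 -9:75,156 -7:77,151 -6:69,82 -4:156,194 -3:162,203 -1:161,201 0:159,198 2:163,203 3:158,199 5:145,180 6:70,83 8:83,169 9:84,179 11:148,199 12:161,201 14:153,190 15:148,186 17:152,190 18:148,185 20:143,180 21:100,177 23:93,179 24:94,179
0.045 -24:89,172 -22:75,142 -21:76,143 -19:116,152 -18:132,165 -16:139,175 -15:135,171 -13:145,181 -12:147,185 -10:107,167 -9:75,157 -7:76,134 -6:70,83 -4:162,204 -3:162,204 -1:160,201 0:160,199 2:161,203 3:158,198 5:132,165 6:70,83 8:85,180 9:83,179 11:149,195 12:160,201 14:152,189 15:148,186 17:154,191 18:148,185 20:142,180 21:99,178 23:94,179 24:93,180
```

Call:
send_rows --increments '[[4.2,[0,0.03,0],[0,0,0]],[4.0,[0,0,0],[0,0,0]],[3.6,[0,0,0],[0,0,0]],[3.2,[0,0,0],[0,0,0]],[3.0,[0,0,0],[0,0,0]]]' --force 15

```text
clock: 38.1
position: [0.4874, -0.2901, 0.0165]
ee_rot: [-0.111, -3.14, -0.0]
force: [1.1, 0.3, 0.3]
width: 0.433
gripper_force: 14.9
```

Call:
send_rows --increments '[[3.0,[0,0,0],[0,0,0]],[3.0,[0,0,0],[0,0,0]],[3.0,[0,0,-1],[0,0,0]],[3.0,[0,0,-3],[0,0,0]],[3.0,[0,0,0],[0,0,0]]]'

```text
clock: 38.6
position: [0.4894, -0.2913, 0.06]
ee_rot: [0.112, 3.135, -0.003]
force: [0.9, -0.7, -1.0]
width: 0.431
gripper_force: 14.9
```

Call:
send_rows --increments '[[3.0,[0,0,-4],[0,0,0]],[3.0,[0,0,-3],[0,0,0]],[3.0,[0,0,0],[0,0,0]]]'

```text
clock: 38.9
position: [0.4897, -0.2914, 0.1305]
ee_rot: [0.111, 3.133, -0.005]
force: [0.5, 0.7, -1.1]
width: 0.43
gripper_force: 14.9
```

```bash
python3 - <<'E'
from h import *
s,P,R=state()
tube('w22',(.03,.045),z=P[2]+.0085,span=.024)
p=arm.camera_params("wrist");im=cv2.imread("pics/w22.png")
q=[]
for x in np.arange(.055,.08,.001):
    X=P+R@[x,0,-.0085];a,b=w2px(p,X);q.append((round(x*1000),*im[int(round(b)),int(round(a))][[0,2]].tolist()))
print(q)
goto([.593,.1135,.12],np.radians(84.85))
E
```

```text
38.95 [ 0.4885 -0.2909  0.1284] 0.396 [ 0.4 -0.5 -1.4]
0.03 -24:119,228 -22:118,228 -21:117,228 -19:117,150 -18:128,164 -16:127,161 -15:131,166 -13:139,175 -12:108,151 -10:73,155 -9:74,154 -7:65,80 -6:114,143 -4:152,191 -3:151,189 -1:149,188 0:151,189 2:149,188 3:148,186 5:64,80 6:73,130 8:79,166 9:119,178 11:152,191 12:143,182 14:137,174 15:143,182 17:140,176 18:136,173 20:131,168 21:133,243 23:130,242 24:131,242
0.045 -24:73,142 -22:75,143 -21:88,143 -19:120,153 -18:129,163 -16:126,161 -15:131,166 -13:138,174 -12:119,166 -10:68,145 -9:70,135 -7:64,79 -6:151,189 -4:152,191 -3:150,189 -1:149,186 0:154,192 2:149,188 3:149,187 5:65,79 6:75,144 8:78,169 9:120,180 11:151,191 12:143,181 14:137,174 15:144,182 17:139,176 18:134,171 20:119,165 21:88,173 23:89,173 24:88,172
[(55, 150, 188), (56, 150, 188), (57, 150, 187), (58, 149, 188), (59, 150, 190), (60, 150, 189), (61, 149, 188), (62, 150, 188), (63, 149, 189), (64, 148, 188), (65, 149, 189), (66, 151, 190), (67, 150, 189), (68, 150, 189), (69, 128, 183), (70, 79, 171), (71, 78, 171), (72, 77, 171), (73, 77, 170), (74, 88, 176), (75, 88, 173), (76, 89, 175), (77, 90, 177), (78, 90, 177), (79, 89, 176)]
t 38.95 shift cm now-axes [-7.54 41.08  0.8 ] after-turn axes [-6.78 41.21  0.84] turn [-0.002  0.004  0.019] j [ 0.51  0.45 -0.09  1.83  0.05  0.87  1.89]
```

Call:
send_rows --increments '[[3.0,[-0.84,4.56,0],[0,0,0]],[3.0,[-0.84,4.56,0],[0,0,0]],[3.0,[-0.84,4.56,0],[0,0,0]],[3.0,[-0.84,4.56,0],[0,0,0]],[3.0,[-0.84,4.56,0],[0,0,0]]]'

```text
clock: 39.45
position: [0.5447, -0.064, 0.1251]
ee_rot: [-0.112, -3.138, 0.0]
force: [1.1, -0.3, -2.4]
width: 0.43
gripper_force: 14.9
```

Call:
send_rows --increments '[[3.0,[-0.84,4.56,0],[0,0,0]],[3.0,[-0.84,4.56,0],[0,0,0]],[3.0,[-0.84,4.56,0],[0,0,0]],[3.0,[-0.84,4.56,0],[0,0,0]],[3.0,[0,0,0],[0.06,0,0.019]]]'

```text
clock: 39.95
position: [0.5917, 0.12, 0.125]
ee_rot: [-0.133, -3.134, 0.089]
force: [-0.2, -0.4, -1.3]
width: 0.429
gripper_force: 14.9
```

Call:
send_rows --increments '[[3.0,[0,0,3],[0,0,0]],[3.0,[0,0,2],[0,0,0]],[3.0,[0,0,0],[0,0,0]]]'

```text
clock: 40.25
position: [0.5886, 0.11, 0.0725]
ee_rot: [-0.14, -3.128, 0.098]
force: [-0.1, -0.1, -2.2]
width: 0.43
gripper_force: 14.9
```

```bash
python3 - <<'E'
from h import *
p,im=shot("wrist","w23");s,P,R=state();print(P.round(4));goto([.5935,.113,.0495],np.radians(84.85))
q=[]
for y in(-.034,.0):
  q=[]
  for x in np.arange(.06,.1,.002):
    X=P+R@[x,y,0];X[2]=.024 if y else P[2]+.0085;a,b=w2px(p,X)
    if b>=0:q.append((round(x*1000),*im[int(round(b)),int(round(a))][[0,2]].tolist()))
  print(q)
E
```

```text
[0.5898 0.1102 0.0744]
t 40.3 shift cm now-axes [-0.35  0.47  2.46] after-turn axes [-0.34  0.31  2.49] turn [-0.062 -0.004  0.   ] j [-0.23  0.57 -0.11  1.77  0.16  0.84  1.05]
[(60, 43, 93), (62, 44, 99), (64, 43, 101), (66, 42, 98), (68, 42, 99), (70, 45, 106), (72, 46, 107), (74, 45, 110), (76, 39, 104), (78, 46, 130), (80, 48, 143), (82, 47, 135), (84, 46, 155), (86, 57, 202), (88, 65, 231), (90, 67, 232), (92, 64, 226), (94, 60, 214), (96, 61, 214), (98, 62, 220), (100, 64, 227)]
[(60, 184, 225), (62, 185, 225), (64, 184, 225), (66, 183, 225), (68, 184, 225), (70, 93, 206), (72, 92, 205), (74, 55, 125), (76, 41, 98), (78, 43, 98), (80, 47, 149), (82, 48, 152), (84, 47, 156), (86, 47, 155), (88, 44, 141), (90, 45, 144), (92, 44, 148), (94, 44, 152), (96, 44, 148), (98, 44, 147), (100, 43, 142)]
```

```bash
python3 - <<'E'
from h import *
s,P,R=state();p=arm.camera_params("wrist")
def ed(f,P,R,p,y):
  im=cv2.imread(f"pics/{f}.png");q=[]
  for x in np.arange(.0,.1,.003):
    X=P+R@[x,y,0];X[2]=.024;a,b=w2px(p,X)
    if 0<=b<419 and 0<=a<559:q.append((round(x*1000),int(im[int(round(b)),int(round(a))].mean())))
  print(y,q)
for y in(-.055,-.045,.045,.055):ed("w23",P,R,p,y)
E
```

```text
-0.055 [(0, 106), (3, 105), (6, 69), (9, 159), (12, 175), (15, 173), (18, 171), (21, 176), (24, 177), (27, 176), (30, 177), (33, 71), (36, 71), (39, 68), (42, 69), (45, 68), (48, 69), (51, 65), (54, 67), (57, 67), (60, 67), (63, 94), (66, 88), (69, 90), (72, 93), (75, 96), (78, 94), (81, 81), (84, 99), (87, 147), (90, 143), (93, 132), (96, 140), (99, 141)]
-0.045 [(0, 112), (3, 117), (6, 80), (9, 171), (12, 177), (15, 175), (18, 172), (21, 175), (24, 178), (27, 177), (30, 176), (33, 73), (36, 72), (39, 68), (42, 70), (45, 69), (48, 71), (51, 66), (54, 68), (57, 68), (60, 96), (63, 95), (66, 87), (69, 92), (72, 94), (75, 96), (78, 93), (81, 86), (84, 98), (87, 146), (90, 139), (93, 132), (96, 136), (99, 141)]
0.045 [(0, 73), (3, 72), (6, 73), (9, 177), (12, 180), (15, 181), (18, 180), (21, 182), (24, 182), (27, 177), (30, 178), (33, 76), (36, 74), (39, 71), (42, 72), (45, 68), (48, 66), (51, 65), (54, 63), (57, 63), (60, 64), (63, 60), (66, 58), (69, 57), (72, 60), (75, 60), (78, 58), (81, 71), (84, 91), (87, 94), (90, 94), (93, 90), (96, 89), (99, 93)]
0.055 [(0, 81), (3, 76), (6, 80), (9, 178), (12, 182), (15, 184), (18, 182), (21, 183), (24, 181), (27, 179), (30, 172), (33, 75), (36, 72), (39, 71), (42, 72), (45, 68), (48, 65), (51, 63), (54, 61), (57, 61), (60, 61), (63, 58), (66, 56), (69, 56), (72, 59), (75, 58), (78, 56), (81, 74), (84, 89), (87, 92), (90, 93), (93, 93), (96, 90), (99, 90)]
```

Call:
send_rows --increments '[[3.0,[-0.7,0.45,0],[0,0,0]],[3.0,[0,0,1],[0,0,0]],[3.0,[0,0,0.8],[0,0,0]],[3.0,[0,0,0],[0,0,0]]]'

```text
clock: 40.7
position: [0.5981, 0.1131, 0.0572]
ee_rot: [-0.141, -3.133, 0.095]
force: [0.0, -0.3, -2.1]
width: 0.432
gripper_force: 14.9
```

Call:
send_rows --increments '[[3.0,[0,0,0.3],[0,0,0]],[3.0,[0,0,0.2],[0,0,0]],[3.0,[0,0,0],[0,0,0]]]'

```text
clock: 41.0
position: [0.5988, 0.1132, 0.0532]
ee_rot: [-0.141, -3.135, 0.094]
force: [-0.3, -0.5, -1.8]
width: 0.431
gripper_force: 14.9
```

Call:
send_rows --increments '[[3.0,[0.2,0,0.1],[0,0,0]],[3.0,[0,0,0.15],[0,0,0]],[3.0,[0,0,0.1],[0,0,0]],[3.0,[0,0,0],[0,0,0]]]'

```text
clock: 41.4
position: [0.5973, 0.1127, 0.0505]
ee_rot: [-0.142, -3.136, 0.095]
force: [-0.7, -3.2, 5.7]
width: 0.428
gripper_force: 14.9
```

Call:
send_rows --increments '[[3.0,[0,0,0.08],[0,0,0]],[3.0,[0,0,0],[0,0,0]]]'

```text
clock: 41.6
position: [0.5973, 0.1125, 0.0502]
ee_rot: [-0.142, -3.136, 0.095]
force: [-3.3, -2.5, 9.6]
width: 0.427
gripper_force: 14.9
```

Seated; release and rise.

Call:
send_rows --increments '[[3.0,[0,0,-0.07],[0,0,0]],[4.4,[0,0,0],[0,0,0]],[5.2,[0,0,0],[0,0,0]],[5.4,[0,0,0],[0,0,0]],[5.4,[0,0,0],[0,0,0]]]'

```text
clock: 42.1
position: [0.5969, 0.1136, 0.0496]
ee_rot: [-0.141, -3.135, 0.094]
force: [0.3, 0.5, -0.7]
width: 0.585
gripper_force: 0.0
```

Call:
send_rows --increments '[[5.4,[0,0,-2],[0,0,0]],[5.4,[0,0,-3],[0,0,0]],[5.4,[0,0,-3],[0,0,0]],[5.4,[0,0,-1],[-0.06,0,0]],[5.4,[0,0,0],[0,0,0]]]'

```text
clock: 42.6
position: [0.5988, 0.1172, 0.1415]
ee_rot: [0.145, 3.134, 0.002]
force: [1.2, 0.4, -0.2]
width: 0.59
gripper_force: 0.0
```

```bash
python3 - <<'E'
from h import *
tube('w24',(.03,.045),z=.058,span=.03)
s,P,R=state();p=arm.camera_params("wrist");im=cv2.imread("pics/w24.png")
for y,z in((0,.058),(-.045,.024),(.05,.024)):
    q=[]
    for x in np.arange(0,.1,.002):
        X=P+R@[x,y,0];X[2]=z;a,b=w2px(p,X);b=int(round(b))
        if 0<=b<420:q.append((round(x*1000),int(im[b,int(round(a))].mean())))
    print(y,q)
E
```

```text
42.65 [0.5978 0.1174 0.1401] 0.538 [-0.6 -0.5 -0.7]
0.03 -30:127,138 -28:127,139 -27:126,138 -25:126,141 -24:130,160 -22:143,175 -21:141,175 -19:144,180 -18:148,184 -16:131,162 -15:89,169 -13:82,163 -12:72,81 -10:143,174 -9:167,207 -7:165,205 -6:164,202 -4:166,206 -3:164,203 -1:136,168 0:73,84 2:88,181 3:97,184 5:167,207 6:164,203 8:155,192 9:154,192 11:155,192 12:150,185 14:145,179 15:149,169 17:160,172 18:161,173 20:161,173 21:161,173 23:160,173 24:160,173 26:160,173 27:160,173 29:159,173 30:160,173
0.045 -30:51,84 -28:50,83 -27:52,84 -25:98,128 -24:127,157 -22:137,171 -21:141,176 -19:141,175 -18:148,184 -16:135,174 -15:75,155 -13:77,143 -12:70,80 -10:152,187 -9:166,206 -7:163,203 -6:162,201 -4:165,205 -3:161,201 -1:129,160 0:73,91 2:85,179 3:96,177 5:165,205 6:158,196 8:153,190 9:153,190 11:154,191 12:149,186 14:143,178 15:88,124 17:47,86 18:47,87 20:48,88 21:47,86 23:49,87 24:48,86 26:46,86 27:45,86 29:47,87 30:46,87
0 [(0, 84), (2, 102), (4, 120), (6, 84), (8, 84), (10, 84), (12, 83), (14, 83), (16, 83), (18, 82), (20, 81), (22, 82), (24, 80), (26, 80), (28, 79), (30, 79), (32, 
[... 681 characters left out ...]
 (64, 59), (66, 62), (68, 60), (70, 59), (72, 58), (74, 57), (76, 56), (78, 55), (80, 56), (82, 83), (84, 86), (86, 84), (88, 82), (90, 79), (92, 88), (94, 87), (96, 133), (98, 133)]
0.05 [(0, 84), (2, 84), (4, 108), (6, 117), (8, 118), (10, 114), (12, 100), (14, 79), (16, 79), (18, 110), (20, 163), (22, 166), (24, 166), (26, 168), (28, 165), (30, 168), (32, 167), (34, 166), (36, 165), (38, 163), (40, 163), (42, 64), (44, 67), (46, 64), (48, 61), (50, 62), (52, 63), (54, 61), (56, 58), (58, 57), (60, 55), (62, 55), (64, 55), (66, 57), (68, 55), (70, 55), (72, 53), (74, 50), (76, 51), (78, 53), (80, 53), (82, 55), (84, 56), (86, 54), (88, 52), (90, 53), (92, 78), (94, 81), (96, 84), (98, 84)]
```

Call:
send_rows --increments '[[5.4,[0,0,-4],[0,0,0]],[5.4,[1,-4.5,-2],[0,0,0]],[5.4,[1,-4.8,0],[0,0,0]],[5.4,[1,-4.8,0],[0,0,0]],[5.4,[1,-4.8,0],[0,0,0]]]'

```text
clock: 43.15
position: [0.5392, -0.0671, 0.1983]
ee_rot: [-0.14, -3.137, 0.002]
force: [-0.3, -0.3, -0.2]
width: 0.588
gripper_force: 0.0
```

Call:
send_rows --increments '[[5.4,[1,-4.8,0],[0,0,0]],[5.4,[0,0,0],[0,0,0]]]'

```text
clock: 43.35
position: [0.523, -0.1206, 0.1981]
ee_rot: [-0.157, -3.134, 0.007]
force: [0.1, -0.3, 0.3]
width: 0.584
gripper_force: 0.0
```

```bash
python3 - <<'E'
from h import *
_,t=shot("top","t4");_,s=shot("scene","s4")
o=np.zeros((600,800,3),np.uint8)
a=cv2.resize(t[115:225,130:300],None,fx=3.4,fy=3.4,interpolation=cv2.INTER_CUBIC);o[:a.shape[0],:a.shape[1]]=a
b=cv2.resize(s[150:250,260:390],None,fx=2.2,fy=2.2,interpolation=cv2.INTER_CUBIC);o[376:376+b.shape[0],:b.shape[1]]=b
c=cv2.resize(t,None,fx=.8,fy=.8,interpolation=cv2.INTER_AREA)[:224];o[376:600,300:748]=c
cv2.imwrite("pics/fin.png",o)
E
```

```text
(no output)
```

View pics/fin.png

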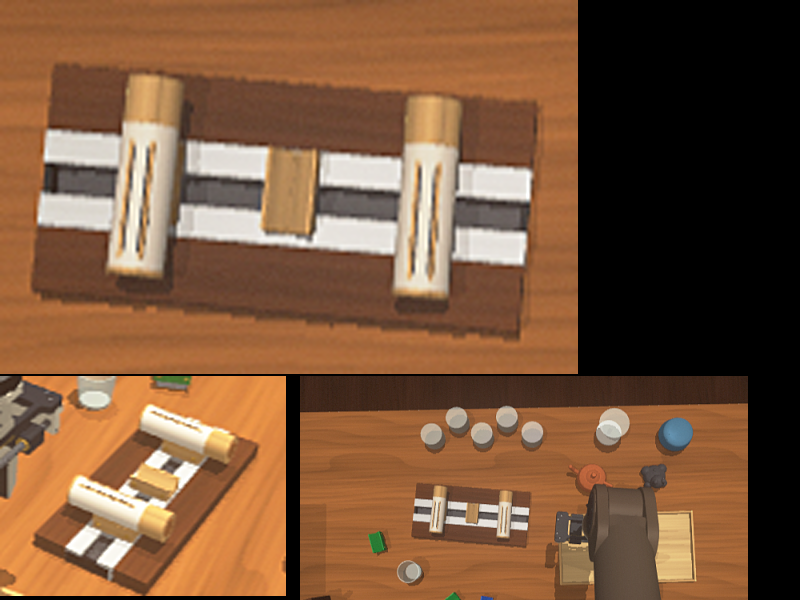

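The final view shows tube 1 at (145,175) and tube 2 at (427,197), both lying across the rail with their windows up. The empty middle saddle at (290,192) is square, and the bystanders are where they were.

```bash
python3 -c "
from cell import arm
print(arm.sign_off())"
```

```text
the job is handed in; nothing more can be done
None
```

I fitted and locked all three saddles on the rail, laid the tray's two tubes in the outer saddles with windows up (within about 2° and 3 mm of centre by camera), left the middle saddle empty, and handed the job in at about 43 s; no verdict came back.

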